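Fit the sprung film roller between the carrier's end cups

TASK

Take the sprung film roller from its rest and fit it between the two brass end cups of the double-slot carrier: the fixed pin in the closed round cup, the spring plunger in the open one. Press the plunger against the back plate to shorten the roller, lower it between the cups, gently without driving the spring hard against its stop, then let go so that the spring holds it level in both cups. Leave the other things where they stand.

Things in the scene. Friction and masses are not known exactly. Their poses are not given: they have to be found in the camera images.
- runner: Fixed wooden slide runner, 90 x 280 mm, long along its y; origin at table level, middle of its length. On it the double-slot carrier: pale deck (top 23 mm above table), two glazed square openings, a brass end cup near each end. The carrier is clamped (holds 60 N), but its centre C is not measured: anywhere from y = -15 to +15 mm on the runner, so feel (or see) where the cups are.
- axis_mid (a point): Point on the common axis of the two cups, 75 mm above the table straight over the runner's origin (runner's axes; it does not move with the carrier). The cup axis runs along y through it. A roller sitting home has its centre on this axis at y = C, its plunger 4 mm in.
- end_closed (a point): Point on the cup axis over the runner's -y end (140 mm from axis_mid), the end with the CLOSED CUP: a brass ring, outside diameter 28, bore 22 mm, opening towards +y, mouth at y = C-57, floor at y = C-67, back at C-70 mm, on a post no higher than the ring.
- end_open (a point): Point on the cup axis over the runner's +y end (140 mm from axis_mid), the end with the OPEN CUP: smooth upright back plate 34 mm wide, face at y = C+81, 6 mm thick, top 52 mm above the axis; in front (y = C+72 to C+81) a pocket open at the top and towards the other cup: cheeks 18 mm apart up to 5 mm above the axis, floor 9 mm below the axis. The plunger slides easily down the plate.
- roller_mid (a point): Centre of the loose film roller. Pale wooden barrel, diameter 28, 110 mm long along the roller's y, brass collar of diameter 32, 6 mm wide, at each end. Fixed pin at -y, spring plunger at +y. Mass 0.12 to 0.22 kg. It may turn about its y. It passes over the closed cup when its axis is 38 mm above the cup axis; the plunger then still meets the back plate.
- roller_pin (a point): Tip of the roller's fixed, round-nosed steel pin (diameter 11, 12 mm long), 67 mm along the roller's -y from its centre, on its axis. To come down past the mouth of the closed cup it needs the plunger at least 14 mm in, against the back plate.
- roller_spring (a point): Middle of the roller's +y end face, 55 mm from its centre. From here the spring plunger, diameter 8 mm, sticks out 30 mm when free (tip 85 mm from the centre); it goes in up to 19 mm, yielding from 5 N and then 0.5 N per mm (14.5 N fully in, where it stops hard).
- rest: Fixed wooden rest on which the roller lies at the start, 70 x 130 mm, long along its y, origin at table level under its centre. Two notched uprights, 10 mm thick, at y = -42 and +42 mm carry the barrel with its axis 50 mm above the table; base plate 10 mm thick; the barrel is free to be gripped across in the middle 60 mm.
- condenser: Bystander: clouded glass condenser lens in a drum, 68 mm across, 45 high; origin under its centre.
- elbow: Bystander: tin chimney elbow, 56 mm pipe, about 100 mm high; origin under its upright leg.
- rose_knob: Bystander: turned rosewood knob, 36 mm across, 39 high; origin under its centre.
- rack_slide: Bystander: brass and wood rackwork slide with a lever, 100 x 160 x 12 mm, lying flat; origin under its centre.
- dowel: Bystander: plain upright wooden dowel, 22 mm diameter, 100 high; origin under its centre.
- cleaner: Bystander: amber glass jar, 48 mm across, 110 high; origin under its centre.
Mind the look-alikes: they are no part of the job. Leave any green or turquoise look-alike of the rest alone.

How it is judged:
By the outcome, as a careful person would: the job done as asked, in the order asked, and still so for the second after the job is handed in, with the robot touching nothing.
It also fails if it takes over 51 s, if anything falls off the work surface, if the arm or the gripper's body presses on something with over 40 N, if the wrist force passes 120 N, or if a joint passes its speed limit or range.

ROBOT

A 6-joint arm with a two-finger parallel gripper is mounted at the origin on the work surface. World frame = base frame: x ahead of the robot, y to its left, z up, the work surface at z = 0. Lengths are in m, angles in rad, forces in N, time in s.
With the tool pointing down it reaches from about 0.35 to 0.85 m from the base axis. Payload 8.1 kg.
Tool frame: the origin (TCP) lies at the very end of the fingers, on their centre line; the grasp point (between the pads) lies 19 mm behind it; z points along the fingers, y is the direction in which the jaws open and shut (so a half turn about z gives the same grasp; the last joint's range is limited). The gripper opens to 93 mm and grips with 3 to 60 N. Pads are 15 mm wide; open, the fingers measure 128 mm over their backs; the gripper's body (75 mm by 188 mm) begins 65 mm behind the grasp point.
Start: joints at [1.176, 0.13, 1.488, -0, 1.523, -0.085], TCP at [0.183, 0.571, 0.194] pointing down, gripper open.
Joint ranges: [-2.96, 2.96], [-0.89, 2.26], [0.02, 2.5], [-1.34, 4.48], [0, 2.73], [-2.66, 2.66]. Speed limits (rad/s): [2.39, 2.39, 2.79, 3.14, 3.14, 3.14].

INTERFACE

Orientations are given as a rotation vector (axis times angle).
In Python, from plant import robot gives the robot as it stands.
- The arm moves only by the tool jog_arm, never from a script. Its argument "commands" is a list of rows, each a list of 3 entries, a list of its own where there are three numbers: the shift along the world's x, y, z scaled (see below), then the turn, a rotation vector about the world's x, y, z scaled (see below), then the closure, from -1 (fully open) to 1 (shut), so that 0 is half open. In form: [[[tx, ty, tz], [ax, ay, az], hand], ...]. A call has 1 to 10 rows; each row is the pose to reach, as a shift and turn from the pose measured when the call began, turning the shorter way round; what a row does not reach only later rows make up. The controller multiplies each number of a shift by 0.6 m and each number of a turn by 2 pi rad. A row lasts 1/8 s, in which the tool goes at most 62.5 mm and 10.7 degrees, less where a joint would pass 70% of its speed; a pose out of reach is approached as far as the arm can. A call with a number of a shift or a turn outside -1 to 1 is refused whole. A call with a gripper value outside its range is refused whole. The fingers move at their own pace and stop on an object; "newtons" is the grip in N (left out, the last holds). Time passes only in rows, so rows that repeat a pose let the fingers close. It gives the time, the measured TCP pose, the force and the opening at its end, in the units of the state.
- robot.read_state(): the state, without advancing time (a new reading comes with each control period).
- robot.read_camera(name): name is "scene" or "top" or "wrist"; returns a dict with "pixels" (420x560x3 uint8, red, green, blue), "fovy" (degrees; the focal length in pixels is half the picture's height over the tangent of half this angle, whatever the lens; pixels are square), "cx", "cy" (the principal point, pixels), "rvec" (rotation vector, rad) and "tvec" (3), from world to camera coordinates, as OpenCV has them; the wrist camera has in their place "tool_from_camera" (4x4, takes a point from camera to tool coordinates, whose origin is the TCP and whose axes are the flange's). Camera axes: x right, y down, z forward; pixel columns grow to the right and rows downward; lengths in m; the calibration is good to about 2 mm. A picture is of the moment at which its call begins: read the wrist's pose just before it. There is no depth.
- robot.close_job(): hands the job in, once; it reports no verdict.
Trained networks look in the newest picture that a camera, given by its name, has taken for a name from the list of things; names that differ only in an ending like _2 or _b are one class to them, and where a whole thing is asked for, a point or a joint stands for the part that bears it (a point fixed in the world has none). Each returns a list of dicts, best first, with "p" (0 to 1); they miss things now and then, are a little off and sometimes report something else, mostly with a low value. They report only what shows in the picture. A call takes as long as a camera call. They do not tell look-alikes from the thing itself.
- robot.trace(camera, name): "pixels" (420x560 bool, what is visible of it) and "uv" ([column, row] in pixels, amid what is visible of it).
The state is a dict: "t": time; "q": joint angles; "dq": joint speeds; "joint_torque": joint torques, N m; "tool_pos": TCP position; "orientation": TCP orientation; "force": force on the tool from outside, world axes, zero at the start; "wrist_torque": the same for the moment, N m; "opening": finger opening in m.
Only numpy, scipy, OpenCV 4.12 (cv2) and the standard library are available. Lean on these libraries where they do the work, as an engineer would, in place of code of your own. Each camera call takes 0.05 s, during which the arm holds its last target.

## Working session

There is one attempt and no reset: what is moved stays moved. The work goes in short steps, Python scripts to look and compute and a tool call to move; the robot and the scene stay as the last step left them, time stands still between calls to the robot, and variables do not carry over. Pictures are saved under pics/ and viewed, and the job is handed in when it is done.

Besides the shell and the picture viewer there is one more tool, called after "Request:" as name([rows], argument=value, ...), one row to a line, values as JSON. jog_arm: Moves the arm, as the interface text tells. Shifts and turns lie within -1 to 1; 1 stands for 0.6 m of shift or 2 pi rad of turn. Its arguments: {"type":"object","properties":{"commands":{"type":"array"},"newtons":{"type":"number"}},"required":["commands"]}

```bash
mkdir -p pics; ls; python3 - <<'E'
from plant import robot
import cv2
s=robot.read_state(); print(s)
for n in ["scene","top","wrist"]:
    c=robot.read_camera(n); cv2.imwrite(f"pics/{n}0.png",c["pixels"][:,:,::-1])
    print(n,{k:v for k,v in c.items() if k!="pixels"})
E
```

```text
pics
{'t': 0.0, 'q': array([ 1.17557781e+00,  1.31147173e-01,  1.48927541e+00,  1.27891521e-05,
        1.52297062e+00, -8.54137317e-02]), 'dq': array([ 9.93210388e-04,  2.07450056e-03,  1.37591577e-04,  1.84170830e-05,
       -2.17824079e-05,  9.07428589e-04]), 'joint_torque': array([-9.29426897e-04, -5.59825337e+01, -4.91772437e+01,  7.67216971e-02,
        3.48515657e-02, -2.50577214e-04]), 'tool_pos': array([0.18267274, 0.57088427, 0.19309796]), 'orientation': array([-4.84629166e-01, -3.10354009e+00,  2.74184512e-03]), 'force': array([0.07385192, 0.35238259, 0.51504573]), 'wrist_torque': array([ 0.06238548, -0.02381635,  0.03300914]), 'opening': 0.09318775093896546}
scene {'fovy': 50.25666774866475, 'cx': 281.8644317181589, 'cy': 208.89601411182346, 'rvec': array([ 2.03908371,  1.47367873, -0.55203094]), 'tvec': array([-0.14088518, -0.3162245 ,  1.55505716])}
top {'fovy': 49.94098270672426, 'cx': 280.5847021489204, 'cy': 210.2809764665376, 'rvec': array([ 2.19429008, -2.13256934,  0.14988261]), 'tvec': array([-0.03453301,  0.51437972,  1.41609547])}
wrist {'fovy': 62.947210552917426, 'cx': 281.8753846902153, 'cy': 218.22046134591915, 'tool_from_camera': array([[-3.07253637e-04, -9.64459445e-01, -2.64230741e-01,
         7.30900961e-02],
       [ 9.99999616e-01, -5.13200621e-04,  7.10392993e-04,
        -2.00038350e-04],
       [-8.20748612e-04, -2.64230422e-01,  9.64459232e-01,
        -1.90615823e-01],
       [ 0.00000000e+00,  0.00000000e+00,  0.00000000e+00,
         1.00000000e+00]])}
```

View pics/scene0.png

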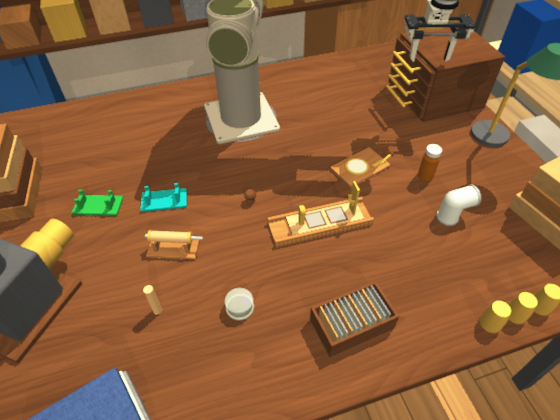

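View pics/top0.png

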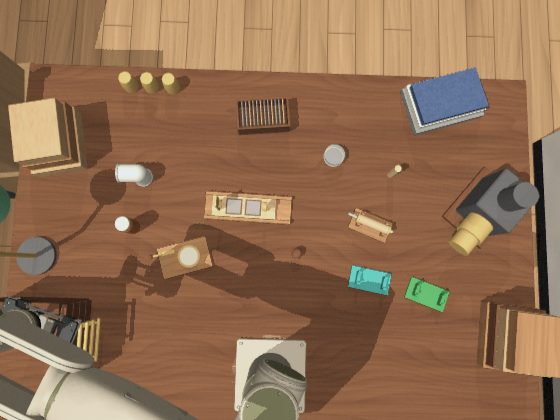

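View pics/wrist0.png

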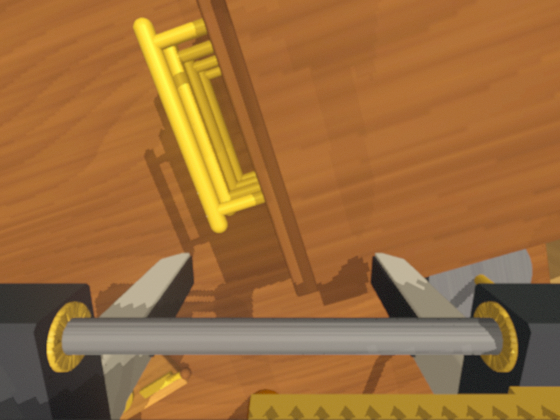

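```bash
python3 - <<'E'
from plant import robot
import cv2,numpy as np
for cam in ["top","scene"]:
    for n in ["runner","rest","roller_mid","roller_pin","roller_spring","end_closed","end_open","axis_mid","condenser","elbow","dowel","cleaner","rack_slide","rose_knob"]:
        for r in robot.trace(cam,n): print(cam,n,round(r["p"],2),np.round(r["uv"],1),r["pixels"].sum())
E
```

```text
top runner 0.82 [247.4 207.3] 2403
top rest 0.93 [425.2 293.5] 920
top rest 0.87 [369.1 227.1] 427
top rest 0.58 [371.2 277.7] 892
top roller_mid 0.93 [378.  223.2] 342
top roller_mid 0.57 [181.6 259.4] 1584
top roller_pin 0.57 [369.3 222.2] 322
top roller_pin 0.52 [248.2 209.7] 2424
top roller_spring 0.88 [369.1 224.9] 350
top end_closed 0.78 [246.8 209.2] 2302
top end_open 0.22 [391.5 168.2] 95
top axis_mid 0.82 [246.3 208.6] 2460
top axis_mid 0.21 [367.1 229.6] 376
top condenser 0.63 [331.3 156.1] 388
top condenser 0.55 [126.  222.5] 317
top condenser 0.48 [395.5 172.1] 91
top elbow 0.87 [134.3 173.1] 651
top dowel 0.75 [330.4 158.4] 368
top dowel 0.61 [395.5 170.5] 115
top cleaner 0.71 [126.  226.9] 372
top rack_slide 0.68 [183.3 257.8] 1571
top rose_knob 0.28 [376.6 222.9] 316
scene runner 0.57 [316.8 221. ] 3052
scene rest 0.86 [ 95.  200.9] 999
scene rest 0.72 [164.4 196.1] 999
scene rest 0.66 [169.7 250.5] 809
scene roller_mid 0.77 [169.3 235. ] 485
scene roller_pin 0.83 [170.2 237.3] 529
scene roller_spring 0.8 [170.8 235. ] 516
scene end_closed 0.78 [318.  217.9] 3237
scene end_open 0.86 [320.5 219.2] 3167
scene axis_mid 0.61 [320.3 220.7] 3192
scene axis_mid 0.35 [170.9 239.2] 536
scene condenser 0.81 [240.8 302.1] 728
scene elbow 0.83 [454.3 200.8] 1083
scene elbow 0.5 [319.3 218.9] 3131
scene dowel 0.78 [153.1 298. ] 271
scene cleaner 0.82 [429.3 166.5] 605
scene rack_slide 0.82 [359.5 164.9] 1339
scene rose_knob 0.51 [250.3 195.6] 121
```

```bash
cat > h.py <<'E'
import cv2,numpy as np
from scipy.spatial.transform import Rotation as R
def K(c):
    f=c["pixels"].shape[0]/2/np.tan(np.radians(c["fovy"]/2)); return np.array([[f,0,c["cx"]],[0,f,c["cy"]],[0,0,1]])
def ext(c,s=None):
    if "rvec" in c: return cv2.Rodrigues(c["rvec"])[0],np.array(c["tvec"])
    T=np.eye(4);T[:3,:3]=R.from_rotvec(s["orientation"]).as_matrix();T[:3,3]=s["tool_pos"]
    M=np.linalg.inv(T@c["tool_from_camera"]); return M[:3,:3],M[:3,3]
def proj(c,P,s=None):
    r,t=ext(c,s); q=(np.atleast_2d(P)@r.T+t)@K(c).T; return q[:,:2]/q[:,2:]
def back(c,uv,z,s=None):
    r,t=ext(c,s); uv=np.atleast_2d(uv); d=np.c_[uv,np.ones(len(uv))]@np.linalg.inv(K(c)).T@r; o=-r.T@t
    return o+d*((z-o[2])/d[:,2:])
E
python3 - <<'E'
from plant import robot
from h import *
t=robot.read_camera("top"); s=robot.read_camera("scene")
a=t["pixels"][180:260,190:410]; 
a=cv2.resize(a[:, :110],None,fx=5,fy=5,interpolation=3),cv2.resize(t["pixels"][180:260,330:410],None,fx=5,fy=5,interpolation=3)
cv2.imwrite("pics/tA.png",a[0][:,:,::-1]);cv2.imwrite("pics/tB.png",a[1][:,:,::-1])
b=cv2.resize(s["pixels"][170:260,250:390],None,fx=5,fy=5,interpolation=3);cv2.imwrite("pics/sA.png",b[:,:,::-1])
b=cv2.resize(s["pixels"][170:280,60:220],None,fx=5,fy=5,interpolation=3);cv2.imwrite("pics/sB.png",b[:,:,::-1])
print(back(t,[[205,205],[291,208],[371,225],[370,280]],0.02))
E
```

```text
[[ 0.52668547  0.22494006  0.02      ]
 [ 0.52513713 -0.05355179  0.02      ]
 [ 0.47733938 -0.31383276  0.02      ]
 [ 0.30122344 -0.31110024  0.02      ]]
```

View pics/tA.png

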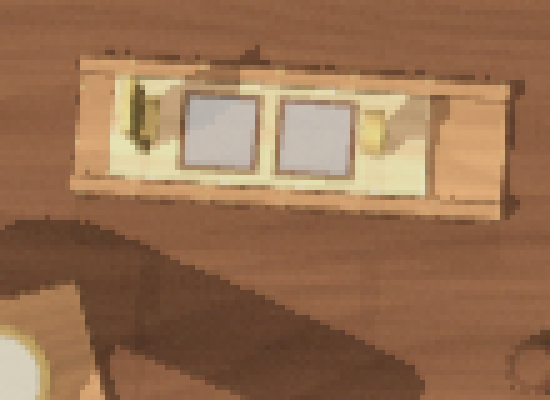

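View pics/tB.png

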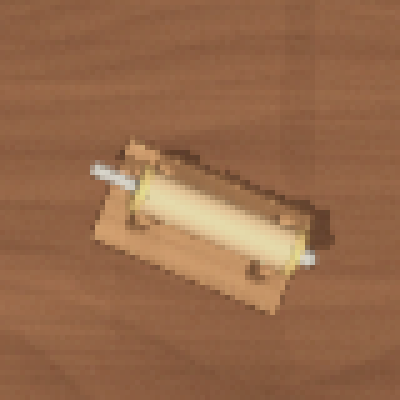

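View pics/sA.png

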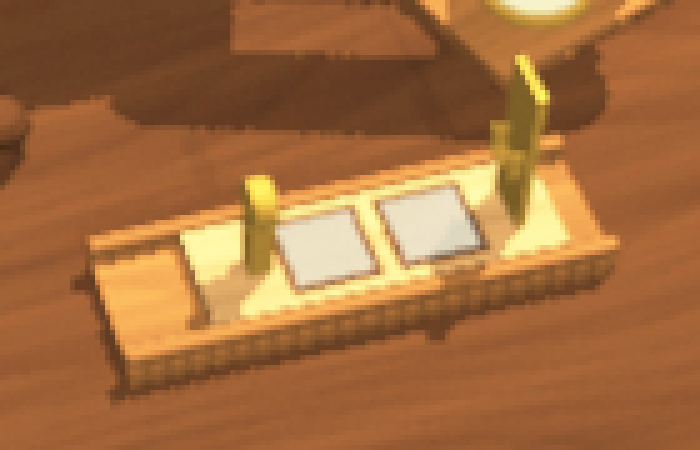

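View pics/sB.png

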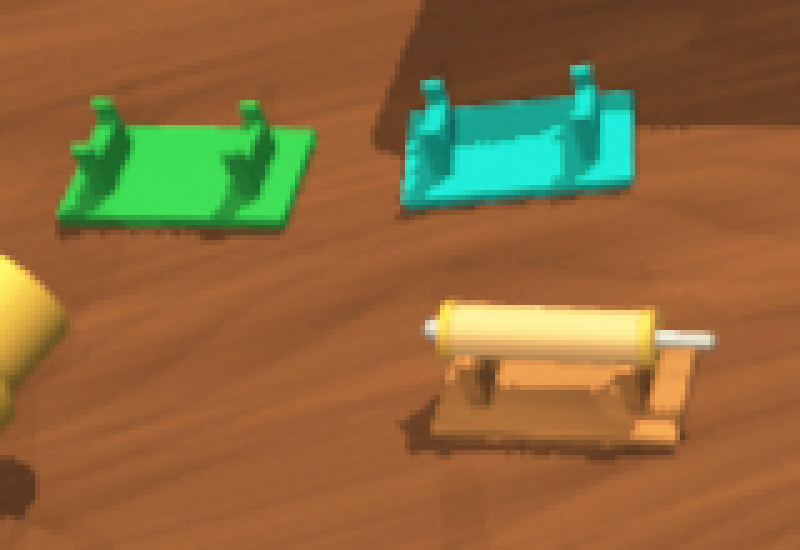

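```bash
python3 - <<'E'
from plant import robot
from h import *
t=robot.read_camera("top");st=robot.read_state()
p=back(t,[[349,213.6],[392.8,231.8]],0.05);print(p)
d=p[0]-p[1];print(np.linalg.norm(d),np.degrees(np.arctan2(d[1],d[0])), p[1]+d/np.linalg.norm(d)*.067)
print("runner corners z.025",back(t,190+0*np.zeros((1,2))+np.array([[80,57],[512,82],[500,218],[70,188]])/5-[[0,10]],0.025))
# turn for tool x at 91deg & shift
Rn=R.from_rotvec(st["orientation"]); x=Rn.as_matrix()[:,0]; print(np.degrees(np.arctan2(x[1],x[0])))
E
```

```text
[[ 0.50872496 -0.23719663  0.05      ]
 [ 0.45479057 -0.37665016  0.05      ]]
0.14951991938216264 68.85575773052936 [ 0.47895862 -0.31416092  0.05      ]
runner corners z.025 [[ 0.57049837  0.22307281  0.025     ]
 [ 0.56252533 -0.05697737  0.025     ]
 [ 0.47379206 -0.05140679  0.025     ]
 [ 0.48511463  0.2253883   0.025     ]]
162.24985263795844
```

Request:
jog_arm([
  [[0.567,-0.885,0.145],[0,0,-0.2055],-1],
  [[0.567,-0.885,0.145],[0,0,-0.2055],-1],
  [[0.567,-0.885,0.145],[0,0,-0.2055],-1],
  [[0.567,-0.885,0.145],[0,0,-0.2055],-1],
  [[0.567,-0.885,0.145],[0,0,-0.2055],-1],
  [[0.567,-0.885,0.145],[0,0,-0.2055],-1],
  [[0.567,-0.885,0.145],[0,0,-0.2055],-1],
  [[0.567,-0.885,0.145],[0,0,-0.2055],-1],
  [[0.567,-0.885,0.145],[0,0,-0.2055],-1],
  [[0.567,-0.885,0.145],[0,0,-0.2055],-1],
])

```text
t: 2.95
tool_pos: [0.5178, 0.0482, 0.2802]
orientation: [2.254, 2.187, 0.001]
force: [-0.2, 0.4, 0.1]
opening: 0.093
```

Request:
jog_arm([
  [[0.005,-0.01,0],[0,0,0],-1],
  [[0.005,-0.01,0],[0,0,0],-1],
])

```text
t: 3.2
tool_pos: [0.5207, 0.0419, 0.2799]
orientation: [-2.256, -2.186, -0.001]
force: [-0.2, 0.6, 0.6]
opening: 0.0928
```

```bash
python3 - <<'E'
from plant import robot
from h import *
import pickle
st=robot.read_state();c=robot.read_camera("wrist");pickle.dump((st,c),open("w1.pkl","wb"))
x=R.from_rotvec(st["orientation"]).as_matrix();print(st["t"],st["tool_pos"],x.round(3))
cv2.imwrite("pics/w1.png",c["pixels"][:,:,::-1])
a=cv2.resize(c["pixels"][:320,200:370],None,fx=3,fy=3,interpolation=2)
cv2.imwrite("pics/w1a.png",a[:480,:,::-1]);cv2.imwrite("pics/w1b.png",a[480:,:,::-1])
E
```

```text
3.2 [0.52070137 0.04186204 0.27990083] [[ 0.032  0.999  0.   ]
 [ 0.999 -0.032  0.001]
 [ 0.001  0.    -1.   ]]
```

View pics/w1.png

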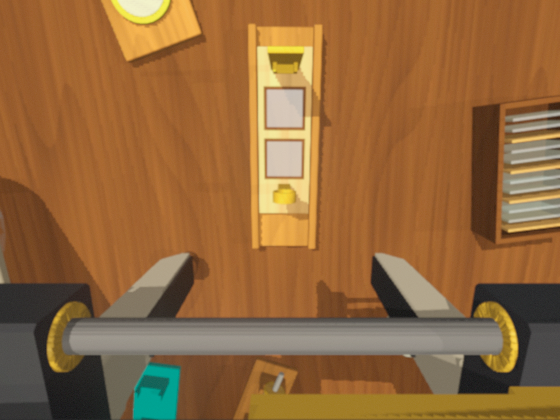

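View pics/w1a.png

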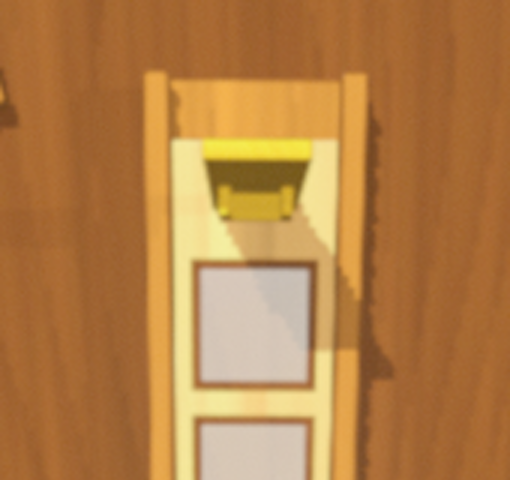

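View pics/w1b.png

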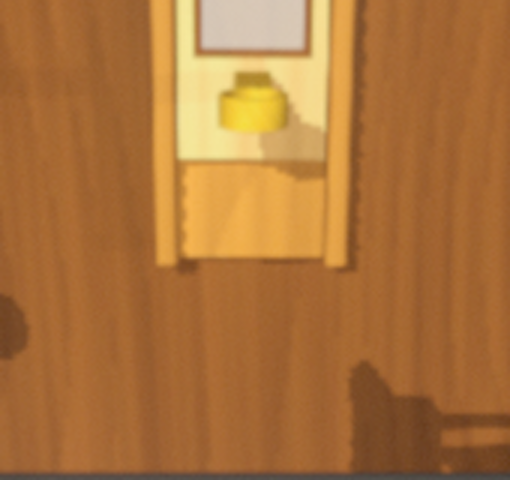

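```bash
python3 - <<'E'
from h import *
import pickle
st,c=pickle.load(open("w1.pkl","rb"))
f=lambda u,v,z:back(c,[[200+u/3,v/3]],z,st)[0]
print("plate near L,R,far L,R")
for u,v in [(206,160),(309,160),(203,140),(312,140)]: print(f(u,v,.127).round(4))
print("cup back top",f(253,480+132,.085).round(4),f(253,480+132,.089).round(4))
print("ring sides z75",f(218,480+112,.075).round(4),f(288,480+110,.075).round(4))
print("deck corners")
for u,v in [(172,139),(338,139),(178,640),(327,641)]: print(f(u,v,.023).round(4))
print("windows");
for u,v in [(193,262),(316,262),(193,387),(314,387),(197,535),(310,534)]: print(f(u,v,.023).round(4))
print("rails")
for u,v in [(145,72),(367,74),(157,746),(349,746)]: print(f(u,v,.03).round(4))
E
```

```text
plate near L,R,far L,R
[0.5131 0.1783 0.127 ]
[0.5446 0.1773 0.127 ]
[0.5125 0.1839 0.127 ]
[0.5456 0.1828 0.127 ]
cup back top [0.5232 0.0266 0.085 ] [0.5232 0.0275 0.089 ]
ring sides z75 [0.5098 0.0328 0.075 ] [0.5372 0.0327 0.075 ]
deck corners
[0.497  0.2056 0.023 ]
[0.5628 0.2035 0.023 ]
[0.4892 0.0006 0.023 ]
[ 0.5561 -0.002   0.023 ]
windows
[0.5032 0.1596 0.023 ]
[0.5534 0.158  0.023 ]
[0.501  0.1103 0.023 ]
[0.5519 0.1086 0.023 ]
[0.4999 0.0477 0.023 ]
[0.5492 0.0465 0.023 ]
rails
[0.4882 0.228  0.03  ]
[0.5735 0.2246 0.03  ]
[ 0.4778 -0.047   0.03  ]
[ 0.565  -0.0498  0.03  ]
```

Request:
jog_arm([
  [[-0.1,-0.671,-0.133],[0,0,-0.0536],-1],
  [[-0.1,-0.671,-0.133],[0,0,-0.0536],-1],
  [[-0.1,-0.671,-0.133],[0,0,-0.0536],-1],
  [[-0.1,-0.671,-0.133],[0,0,-0.0536],-1],
  [[-0.1,-0.671,-0.133],[0,0,-0.0536],-1],
  [[-0.1,-0.671,-0.133],[0,0,-0.0536],-1],
  [[-0.1,-0.671,-0.133],[0,0,-0.0536],-1],
  [[-0.1,-0.671,-0.133],[0,0,-0.0536],-1],
  [[-0.1,-0.671,-0.133],[0,0,-0.0536],-1],
  [[-0.1,-0.671,-0.133],[0,0,-0.0536],-1],
])

```text
t: 4.5
tool_pos: [0.4614, -0.3581, 0.2008]
orientation: [2.587, 1.781, 0.002]
force: [0.4, 0.9, -1.1]
opening: 0.0932
```

```bash
python3 - <<'E'
from plant import robot
from h import *
import pickle
st=robot.read_state();c=robot.read_camera("wrist");pickle.dump((st,c),open("w2.pkl","wb"))
x=R.from_rotvec(st["orientation"]).as_matrix();print(st["t"],st["tool_pos"],x.round(3),abs(st["dq"]).max())
cv2.imwrite("pics/w2.png",c["pixels"][:,:,::-1])
a=cv2.resize(c["pixels"][50:320,200:380],None,fx=2.2,fy=2.2,interpolation=2)
cv2.imwrite("pics/w2a.png",a[:,:,::-1])
for n in ["roller_mid","roller_pin","roller_spring","rest"]:
  for r in robot.trace("wrist",n): print(n,r["p"],r["uv"],r["pixels"].sum())
E
```

```text
4.5 [ 0.46135253 -0.35809678  0.2007555 ] [[ 0.357  0.934  0.001]
 [ 0.934 -0.357  0.   ]
 [ 0.001  0.001 -1.   ]] 0.004477797310044229
roller_mid 0.93 [285.0, 144.1] 3777
roller_pin 0.78 [285.2, 141.5] 3802
roller_spring 0.84 [282.4, 143.2] 3620
rest 0.86 [135.0, 198.8] 7168
rest 0.78 [179.0, 370.4] 2426
rest 0.57 [271.3, 143.5] 4319
```

View pics/w2.png

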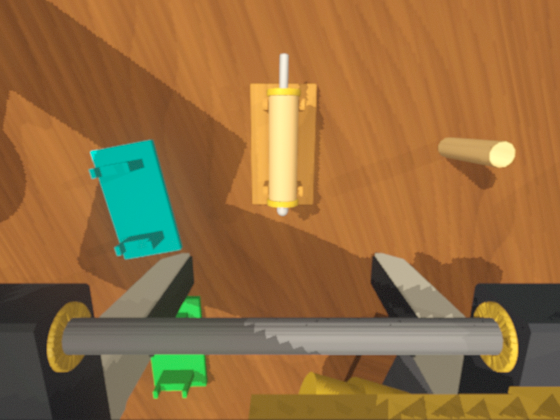

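View pics/w2a.png

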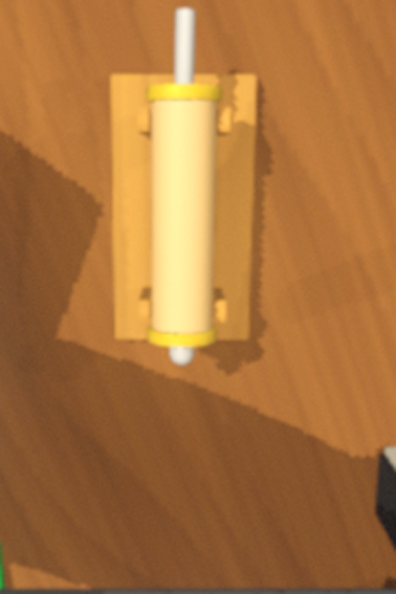

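```bash
python3 - <<'E'
from h import *
import pickle
st,c=pickle.load(open("w2.pkl","rb"))
f=lambda u,v,z:back(c,[[200+u/2.2,50+v/2.2]],z,st)[0]
p=f(184.5,8,.05);q=f(181,364,.05);d=p-q;L=np.linalg.norm(d);d/=L
print(p,q,L,np.degrees(np.arctan2(d[1],d[0])),q+.067*d,p-.085*d)
# collars: outer edge lateral at axis z
for v in (92,338):
  a=f(148,v,.05);b=f(219 if v<200 else 216,v,.05);print((a+b)/2,np.linalg.norm(a-b))
for v in (84,346): print(f(183,v,.066), f(183,v,.05))
E
```

```text
[ 0.51171078 -0.23221716  0.05      ] [ 0.45588527 -0.3743205   0.05      ] 0.1526756245616878 68.55254564706647 [ 0.48038368 -0.31196003  0.05      ] [ 0.48063072 -0.31133119  0.05      ]
[ 0.49964341 -0.26273397  0.05      ] 0.030255715703823318
[ 0.4607648 -0.3628458  0.05     ] 0.03151655571973593
[ 0.4999565  -0.26108829  0.066     ] [ 0.50058416 -0.25966487  0.05      ]
[ 0.46112183 -0.36298431  0.066     ] [ 0.45984013 -0.36657075  0.05      ]
```

Request:
jog_arm([
  [[0.032,0.077,-0.05],[0,0,-0.001],-1],
  [[0.032,0.077,-0.15],[0,0,-0.001],-1],
  [[0.032,0.077,-0.22],[0,0,-0.001],-1],
  [[0.032,0.077,-0.265],[0,0,-0.001],-1],
  [[0.032,0.077,-0.283],[0,0,-0.001],-1],
  [[0.032,0.077,-0.283],[0,0,-0.001],-1],
  [[0.032,0.077,-0.283],[0,0,-0.001],-1],
])

```text
t: 5.62
tool_pos: [0.481, -0.3139, 0.0324]
orientation: [2.592, 1.77, 0.003]
force: [-0.7, 0.1, 0.4]
opening: 0.0935
```

```bash
python3 - <<'E'
from plant import robot
from h import *
st=robot.read_state();c=robot.read_camera("wrist");cs=robot.read_camera("scene")
print(st["t"],st["tool_pos"],R.from_rotvec(st["orientation"]).as_matrix().round(3)[:,0])
im=np.hstack([cv2.resize(c["pixels"],None,fx=.8,fy=.8,interpolation=3),cv2.resize(cs["pixels"][180:292,120:232],(336,336),interpolation=2)])
cv2.imwrite("pics/w3.png",im[:,:,::-1])
E
```

```text
5.625 [ 0.48103433 -0.31393033  0.03242415] [ 0.364  0.931 -0.   ]
```

View pics/w3.png

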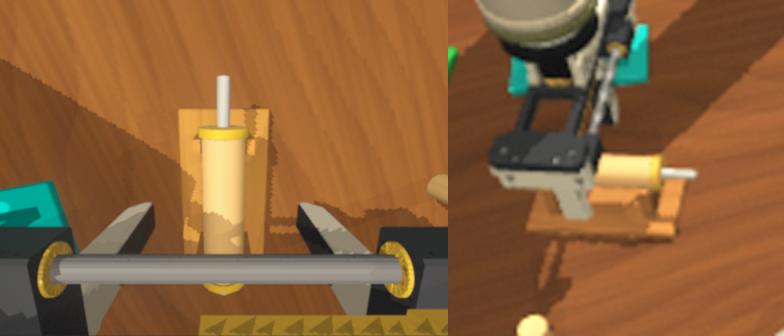

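Request:
jog_arm([
  [[0,0,-0.001],[0,0,0],1],
  [[0,0,-0.001],[0,0,0],1],
  [[0,0,-0.001],[0,0,0],1],
  [[0,0,-0.001],[0,0,0],1],
  [[0,0,-0.001],[0,0,0],1],
  [[0,0,-0.001],[0,0,0],1],
], newtons=15)

```text
t: 6.48
tool_pos: [0.481, -0.3139, 0.0317]
orientation: [2.592, 1.77, 0.003]
force: [-0.2, 0.1, -0.6]
opening: 0.0375
```

Request:
jog_arm([
  [[0,0,0],[0,0,0],1],
  [[0,0,0],[0,0,0],1],
  [[0,0,0],[0,0,0],1],
], newtons=20)

```text
t: 6.85
tool_pos: [0.4806, -0.3138, 0.0319]
orientation: [2.593, 1.77, 0.002]
force: [-3.8, 2.5, 5.4]
opening: 0.0227
```

```bash
python3 - <<'E'
from plant import robot
from h import *
st=robot.read_state();c=robot.read_camera("wrist");cs=robot.read_camera("scene")
print(st["t"],st["tool_pos"],st["force"],st["wrist_torque"],st["opening"])
im=np.hstack([cv2.resize(c["pixels"],None,fx=.8,fy=.8,interpolation=3),cv2.resize(cs["pixels"][180:292,120:232],(336,336),interpolation=2)])
cv2.imwrite("pics/w4.png",im[:,:,::-1])
E
```

```text
6.85 [ 0.4805925  -0.31375587  0.03188657] [-3.77890127  2.50429291  5.44150264] [ 0.33292781  0.99552847 -0.00475906] 0.022718565684153036
```

View pics/w4.png

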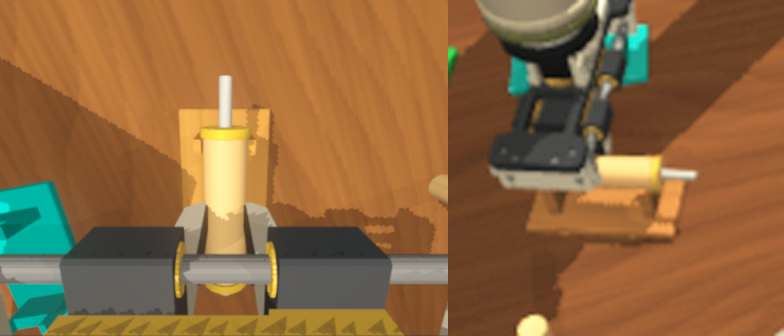

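Request:
jog_arm([
  [[0,0,0],[0,0,0],1],
  [[0,0,0],[0,0,0],1],
], newtons=20)

```text
t: 7.2
tool_pos: [0.4805, -0.3137, 0.0319]
orientation: [2.593, 1.77, 0.002]
force: [-2.5, 1.6, 3.9]
opening: 0.0229
```

Request:
jog_arm([
  [[0,0,0],[0,0,0],1],
  [[0,0,0],[0,0,0],1],
  [[0,0,0.01],[0,0,0],1],
  [[0,0,0.03],[0,0,0],1],
  [[0,0,0.05],[0,0,0],1],
  [[0,0,0.05],[0,0,0],1],
  [[0,0,0.05],[0,0,0],1],
], newtons=40)

```text
t: 8.07
tool_pos: [0.4805, -0.3137, 0.062]
orientation: [2.593, 1.77, 0.002]
force: [0.0, 0.2, -1.7]
opening: 0.022
```

```bash
python3 - <<'E'
from plant import robot
from h import *
st=robot.read_state();c=robot.read_camera("wrist");cs=robot.read_camera("scene")
print(st["t"],st["tool_pos"],st["force"],st["wrist_torque"],st["opening"])
im=np.hstack([cv2.resize(c["pixels"],None,fx=.8,fy=.8,interpolation=3),cv2.resize(cs["pixels"][180:292,120:232],(336,336),interpolation=2)])
cv2.imwrite("pics/w5.png",im[:,:,::-1])
E
```

```text
8.075 [ 0.4805275  -0.31372077  0.06196473] [ 0.03354793  0.23971555 -1.68363719] [-0.09897457  0.03964279  0.04897859] 0.021999151847491173
```

View pics/w5.png

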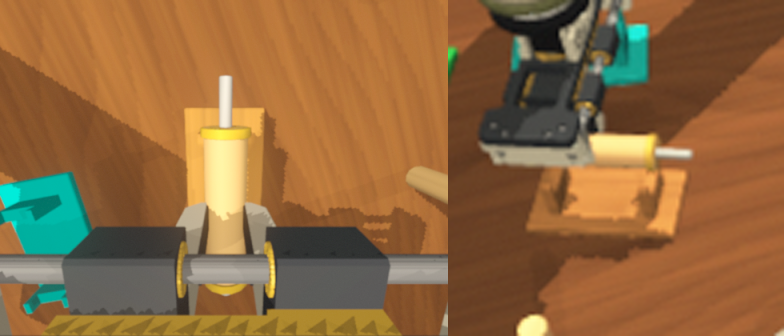

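```bash
python3 - <<'E'
from plant import robot
from h import *
st=robot.read_state();c=robot.read_camera("wrist")
cv2.imwrite("pics/w6.png",cv2.resize(c["pixels"][80:300,210:350],None,fx=2.7,fy=2.7,interpolation=2)[:,:,::-1])
T=np.linalg.inv(c["tool_from_camera"]);k=K(c)
for P in [(.085,0,-.019),(.055,.016,-.019),(.055,-.016,-.019),(.055,0,-.035),(.085,.004,-.019),(.085,-.004,-.019),(.085,0,-.024),(.085,0,-.014)]:
    q=k@(T@np.r_[P,1])[:3];q=q[:2]/q[2];print(P,q,(q-[210,80])*2.7)
E
```

```text
(0.085, 0, -0.019) [281.6573614   98.24567009] [193.47487579  49.26330924]
(0.055, 0.016, -0.019) [313.91742052 162.10133199] [280.5770354  221.67359638]
(0.055, -0.016, -0.019) [249.45387026 162.12300039] [106.5254497  221.73210104]
(0.055, 0, -0.035) [281.67577474 165.84608971] [193.5245918  231.78444222]
(0.085, 0.004, -0.019) [290.106983    98.24306788] [216.2888541   49.25628327]
(0.085, -0.004, -0.019) [273.20767683  98.24827232] [170.66072745  49.27033527]
(0.085, 0, -0.024) [281.65330943  97.43721294] [193.46393546  47.08047493]
(0.085, 0, -0.014) [281.6611796   99.00748361] [193.48518493  51.32020576]
```

View pics/w6.png

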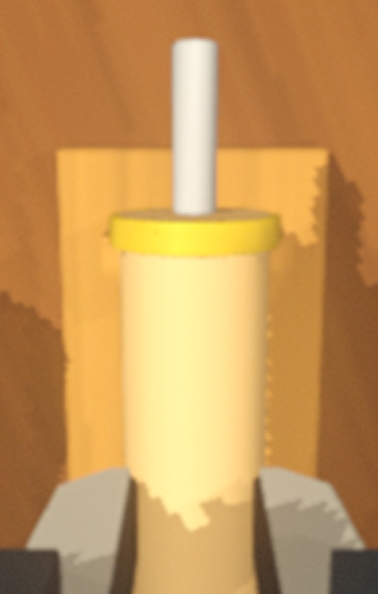

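Request:
jog_arm([
  [[0,0,0.08],[0,0,0],1],
  [[0,0,0.167],[0,0,0],1],
  [[0.0745,0.663,0.167],[0,0,0.0539],1],
  [[0.0745,0.663,0.167],[0,0,0.0539],1],
  [[0.0745,0.663,0.167],[0,0,0.0539],1],
  [[0.0745,0.663,0.167],[0,0,0.0539],1],
  [[0.0745,0.663,0.167],[0,0,0.0539],1],
  [[0.0745,0.663,0.167],[0,0,0.0539],1],
  [[0.0745,0.663,0.167],[0,0,0.0539],1],
  [[0.0745,0.663,0.167],[0,0,0.0539],1],
], newtons=50)

```text
t: 9.48
tool_pos: [0.5245, 0.0862, 0.161]
orientation: [2.255, 2.187, 0.001]
force: [0.2, -1.1, -1.5]
opening: 0.0215
```

```bash
python3 - <<'E'
from plant import robot
from h import *
import pickle
st=robot.read_state();c=robot.read_camera("wrist");cs=robot.read_camera("scene");pickle.dump((st,c,cs),open("w7.pkl","wb"))
x=R.from_rotvec(st["orientation"]).as_matrix();print(st["t"],st["tool_pos"],x[:,0].round(4),x[:,2].round(4),np.degrees(np.arctan2(x[1,0],x[0,0])),st["force"],st["opening"])
cv2.imwrite("pics/w7.png",cv2.resize(c["pixels"][0:300,180:380],None,fx=2,fy=2,interpolation=2)[:,:,::-1])
cv2.imwrite("pics/s7.png",cv2.resize(cs["pixels"][120:270,240:400],None,fx=4,fy=4,interpolation=2)[:,:,::-1])
E
```

```text
9.475 [0.52445747 0.08623916 0.16103403] [3.060e-02 9.995e-01 2.000e-04] [ 6.e-04  2.e-04 -1.e+00] 88.24457299808746 [ 0.22682459 -1.07724873 -1.50988955] 0.021497470141919467
```

View pics/w7.png

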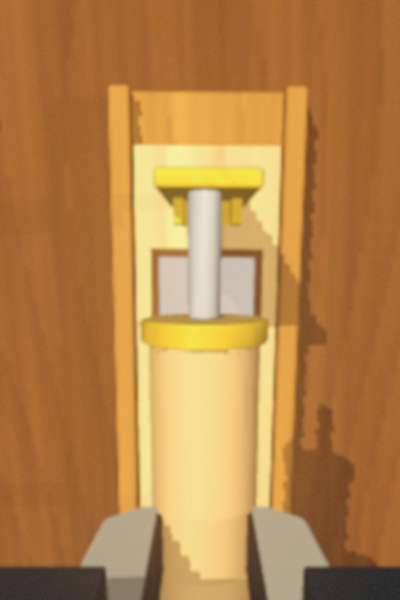

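View pics/s7.png

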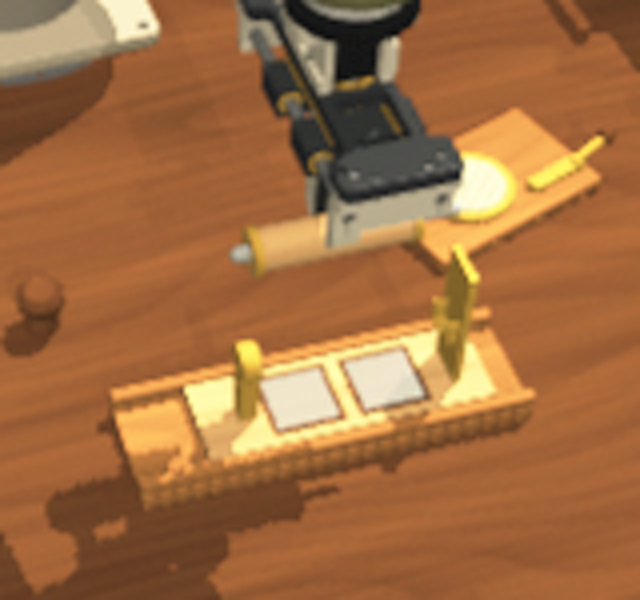

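```bash
python3 - <<'E'
from h import *
import pickle
st,c,cs=pickle.load(open("w7.pkl","rb"))
f=lambda u,v,z:back(c,[[180+u/2,v/2]],z,st)[0].round(4)
print("plate",f(156,188,.127),f(262,188,.127),f(154,168,.127),f(264,168,.127))
print("cheeks z80 outer",f(173,222,.08),f(243,222,.08))
print("plunger tip",f(205,190,.1795),f(205,190,.1775)); print("collar",f(141,330,.18),f(268,330,.18))
print("deck far",f(134,145,.023),f(283,145,.023))
P=np.array([.5246,.0862+.0015-.067,.179]);print(proj(cs,P),240+240/4,120+255/4)
for P in [(.5285,.1785,.127),(.5236,.0307,.089)]:
    q=proj(cs,P)[0];print((q-[240,120])*4)
E
```

```text
plate [0.5126 0.1778 0.127 ] [0.5454 0.1768 0.127 ] [0.5123 0.1836 0.127 ] [0.546  0.1826 0.127 ]
cheeks z80 outer [0.5155 0.1694 0.08  ] [0.542  0.1686 0.08  ]
plunger tip [0.5275 0.1726 0.1795] [0.5275 0.1728 0.1775]
collar [0.5106 0.1402 0.18  ] [0.5421 0.1392 0.18  ]
deck far [0.4973 0.2048 0.023 ] [0.5636 0.2028 0.023 ]
[[298.64738178 184.53531454]] 300.0 183.75
[463.203276   261.85031831]
[245.43908773 348.96092732]
```

Request:
jog_arm([
  [[0.0017,-0.0055,-0.01],[0,0,-0.0003],1],
  [[0.0017,-0.0055,-0.04],[0,0,-0.0003],1],
  [[0.0017,-0.0055,-0.08],[0,0,-0.0003],1],
  [[0.0017,-0.0055,-0.1],[0,0,-0.0003],1],
  [[0.0017,-0.0055,-0.111],[0,0,-0.0003],1],
  [[0.0017,-0.0055,-0.111],[0,0,-0.0003],1],
  [[0.0017,-0.0055,-0.111],[0,0,-0.0003],1],
])

```text
t: 10.45
tool_pos: [0.5262, 0.0807, 0.0954]
orientation: [2.259, 2.181, 0.002]
force: [-0.5, 0.5, -1.0]
opening: 0.0217
```

```bash
python3 - <<'E'
from plant import robot
from h import *
import pickle
st=robot.read_state();c=robot.read_camera("wrist");cs=robot.read_camera("scene");pickle.dump((st,c,cs),open("w8.pkl","wb"))
print(st["t"],st["tool_pos"],st["force"])
cv2.imwrite("pics/w8.png",cv2.resize(c["pixels"][0:300,180:380],None,fx=2,fy=2,interpolation=2)[:,:,::-1])
cv2.imwrite("pics/s8.png",cv2.resize(cs["pixels"][120:270,240:400],None,fx=4,fy=4,interpolation=2)[:,:,::-1])
E
```

```text
10.45 [0.52621788 0.08071851 0.09536033] [-0.54790705  0.51246752 -1.04057492]
```

View pics/w8.png

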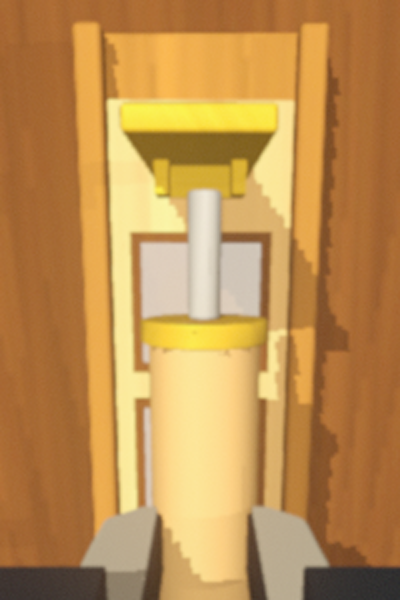

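View pics/s8.png

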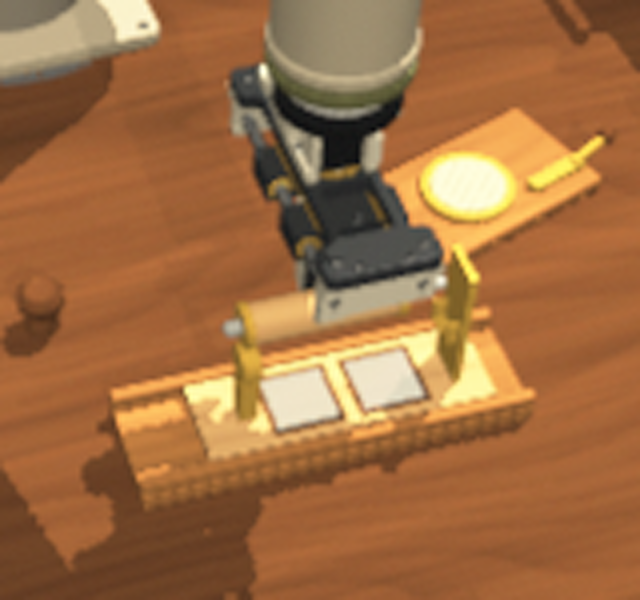

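Request:
jog_arm([
  [[-0.0013,0.006,0],[0,0,0],1],
  [[-0.0011,0.012,0],[0,0,0],1],
  [[-0.001,0.018,0],[0,0,0],1],
  [[-0.0009,0.0233,0],[0,0,0],1],
  [[-0.0009,0.0233,0],[0,0,0],1],
  [[-0.0009,0.0233,0],[0,0,0],1],
])

```text
t: 11.3
tool_pos: [0.5257, 0.0937, 0.0954]
orientation: [2.258, 2.18, -0.0]
force: [-0.1, -6.4, -1.3]
opening: 0.0215
```

```bash
python3 - <<'E'
from plant import robot
st=robot.read_state();print(st["t"],st["tool_pos"],st["force"],st["wrist_torque"])
E
```

```text
11.3 [0.52572507 0.09370204 0.09538397] [-0.0995491  -6.40840005 -1.25329095] [-1.24106918  0.14497543  0.0034568 ]
```

Request:
jog_arm([
  [[0.0002,0.006,0],[0,0,0],1],
  [[0.0004,0.012,0],[0,0,0],1],
  [[0.0006,0.017,0],[0,0,0],1],
  [[0.0007,0.02,0],[0,0,0],1],
  [[0.0007,0.02,0],[0,0,0],1],
  [[0.0007,0.02,0],[0,0,0],1],
])

```text
t: 12.05
tool_pos: [0.5262, 0.1035, 0.0954]
orientation: [2.257, 2.177, -0.005]
force: [-0.5, -11.4, 0.4]
opening: 0.0215
```

```bash
python3 - <<'E'
from plant import robot
from h import *
import pickle
st=robot.read_state();c=robot.read_camera("wrist");cs=robot.read_camera("scene");pickle.dump((st,c,cs),open("w9.pkl","wb"))
print(st["t"],st["tool_pos"],st["force"],st["wrist_torque"])
a=cv2.resize(c["pixels"][0:300,180:380],None,fx=2,fy=2,interpolation=2);b=cv2.resize(cs["pixels"][150:270,250:350],None,fx=4,fy=4,interpolation=2)
b=np.pad(b,((0,120),(0,0),(0,0)))
cv2.imwrite("pics/w9.png",np.hstack([a,b])[:,:,::-1])
E
```

```text
12.05 [0.52616896 0.10349415 0.09535038] [ -0.4766545  -11.35591203   0.42088957] [-2.03648162  0.1490161  -0.01023366]
```

View pics/w9.png

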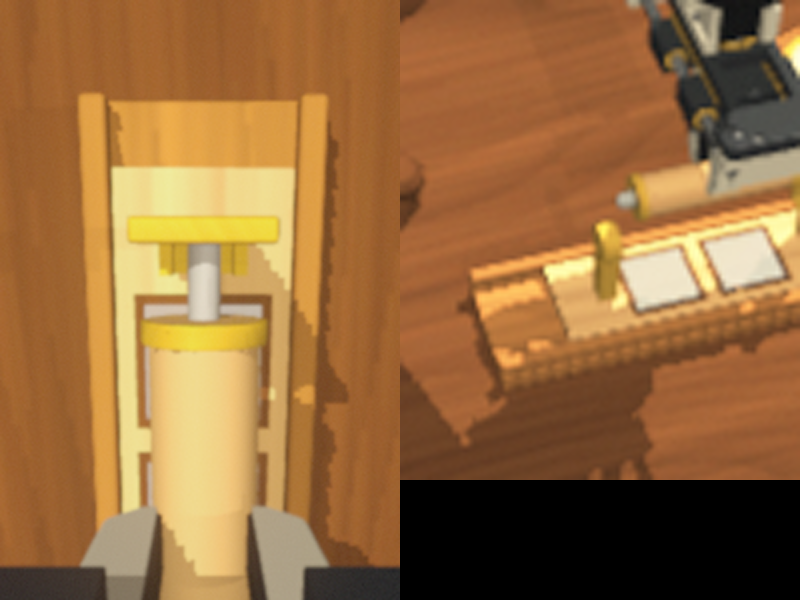

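Request:
jog_arm([
  [[0.0002,0.0065,0],[0,0,0],1],
  [[0.0003,0.0085,0],[0,0,0],1],
  [[0.0004,0.0106,0],[0,0,0],1],
  [[0.0004,0.0106,0],[0,0,0],1],
  [[0.0004,0.0106,0],[0,0,0],1],
])

```text
t: 12.78
tool_pos: [0.5263, 0.1072, 0.0953]
orientation: [2.256, 2.174, -0.01]
force: [-0.2, -12.7, 0.4]
opening: 0.0215
```

```bash
python3 - <<'E'
from plant import robot
st=robot.read_state();print(st["t"],st["tool_pos"],st["force"],st["wrist_torque"])
E
```

```text
12.775 [0.5263104  0.10717371 0.09526021] [ -0.2044137  -12.70526898   0.37044437] [-2.41221176  0.16891226  0.02453555]
```

Request:
jog_arm([
  [[0.0002,0.0046,-0.006],[0,0,0],1],
  [[0.0002,0.0046,-0.014],[0,0,0],1],
  [[0.0002,0.0046,-0.022],[0,0,0],1],
  [[0.0002,0.0046,-0.025],[0,0,0],1],
  [[0.0002,0.0046,-0.025],[0,0,0],1],
])

```text
t: 13.4
tool_pos: [0.5269, 0.1105, 0.0807]
orientation: [2.255, 2.175, -0.008]
force: [1.4, 1.2, 2.7]
opening: 0.0008
```

```bash
python3 - <<'E'
from plant import robot
from h import *
import pickle
st=robot.read_state();c=robot.read_camera("wrist");cs=robot.read_camera("scene");pickle.dump((st,c,cs),open("w9.pkl","wb"))
print(st["t"],st["tool_pos"],st["force"],st["wrist_torque"],R.from_rotvec(st["orientation"]).as_matrix()[:,0])
a=cv2.resize(c["pixels"][0:300,180:380],None,fx=2,fy=2,interpolation=2);b=cv2.resize(cs["pixels"][150:270,270:370],None,fx=4,fy=4,interpolation=2)
b=np.pad(b,((0,120),(0,0),(0,0)))
cv2.imwrite("pics/w10.png",np.hstack([a,b])[:,:,::-1])
E
```

```text
13.4 [0.52688729 0.11051875 0.08066111] [1.43525167 1.21841166 2.6991268 ] [ 0.18675817 -0.14570599  0.02448563] [ 0.03645613  0.99928693 -0.00982781]
```

View pics/w10.png

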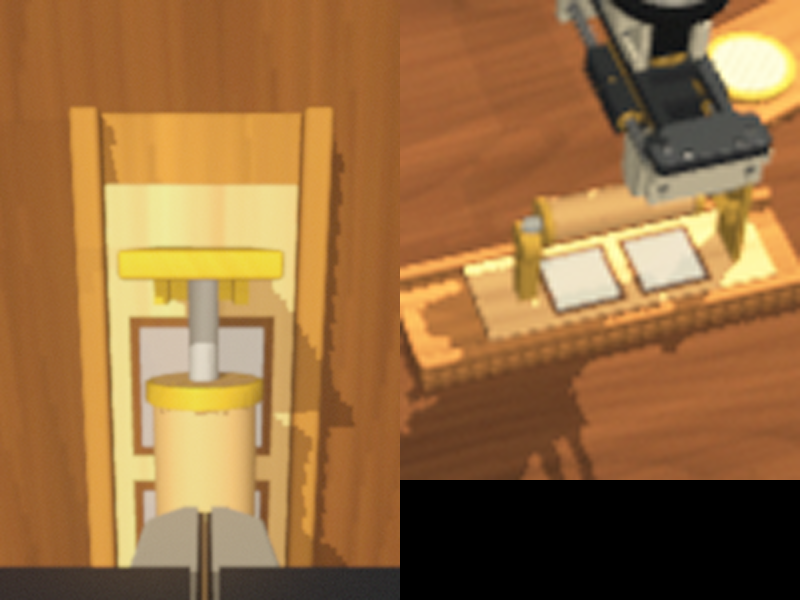

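Request:
jog_arm([
  [[0,0,0.01],[0,0,0],1],
  [[0,0,0.04],[0,0,0],1],
  [[0,0,0.1],[0,0,0],1],
  [[0,-0.06,0.15],[0,0,0],-1],
  [[0,-0.06,0.15],[0,0,0],-1],
  [[0,-0.06,0.15],[0,0,0],-1],
  [[0,-0.06,0.15],[0,0,0],-1],
])

```text
t: 14.38
tool_pos: [0.5259, 0.075, 0.1694]
orientation: [2.256, 2.176, -0.011]
force: [0.8, -0.2, 0.5]
opening: 0.0359
```

```bash
python3 - <<'E'
from plant import robot
from h import *
import pickle
st=robot.read_state();c=robot.read_camera("wrist");cs=robot.read_camera("scene");ct=robot.read_camera("top");pickle.dump((st,c,cs,ct),open("w11.pkl","wb"))
print(st["t"],st["tool_pos"],st["force"],st["opening"],R.from_rotvec(st["orientation"]).as_matrix()[:,0])
cv2.imwrite("pics/w11.png",cv2.resize(c["pixels"][0:320,180:380],None,fx=1.85,fy=1.85,interpolation=2)[:,:,::-1])
cv2.imwrite("pics/s11.png",cv2.resize(cs["pixels"][160:260,250:390],None,fx=5,fy=5,interpolation=2)[:,:,::-1])
cv2.imwrite("pics/t11.png",cv2.resize(ct["pixels"][170:240,190:310],None,fx=6,fy=6,interpolation=2)[:,:,::-1])
E
```

```text
14.375 [0.52591387 0.07498725 0.16943184] [ 0.84729802 -0.22884185  0.473748  ] 0.035858102119782166 [ 0.0359688   0.99930381 -0.00990624]
```

View pics/w11.png

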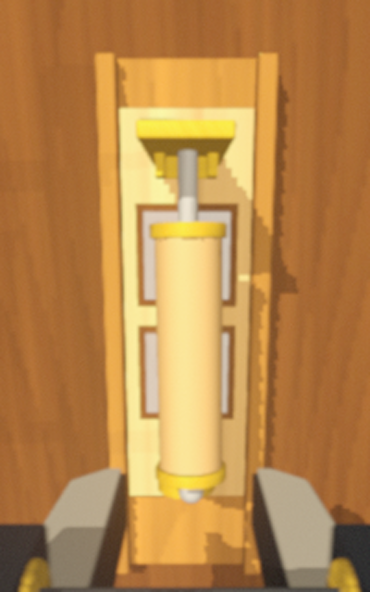

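View pics/s11.png

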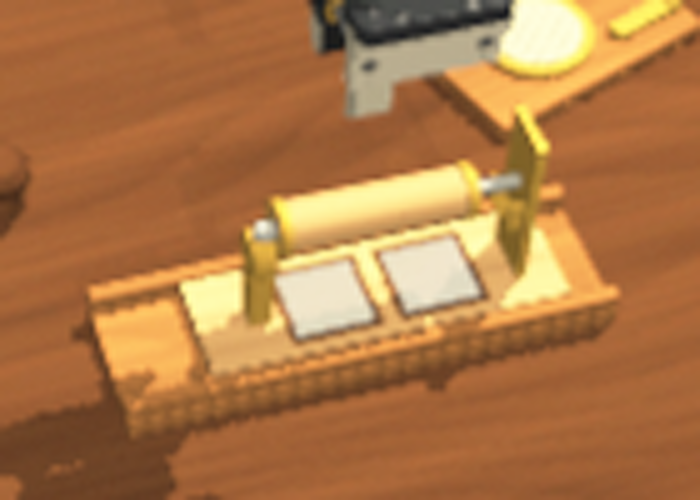

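View pics/t11.png

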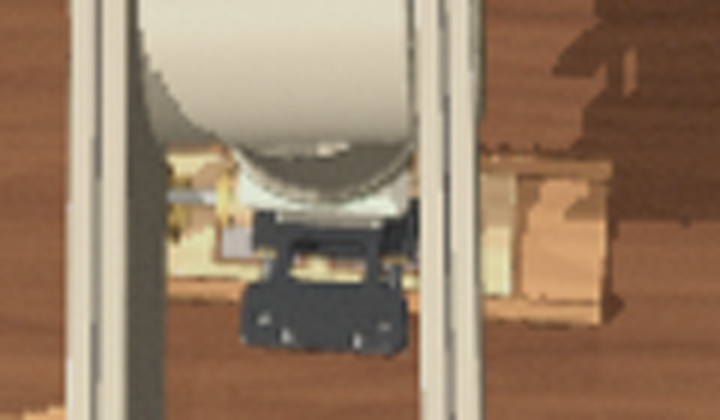

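```bash
python3 - <<'E'
from h import *
import pickle
st,c,cs,ct=pickle.load(open("w11.pkl","rb"))
M=R.from_rotvec(st["orientation"]).as_matrix();o=st["tool_pos"]
for y in (.018,.035):
  for x in (-.0075,.0075):
    for z in (0,-.02,-.03):
      P=o+M@[x,y,z];print((x,y,z),((proj(cs,P)[0]-[250,160])*5).round(0))
# roller: collar edges and tips in wrist, z hypotheses
f=lambda u,v,z:back(c,[[180+u/1.85,v/1.85]],z,st)[0].round(4)
print("pin tip",[f(191,500,z) for z in(.085,.095)]);print("plunger tip",[f(188,150,z) for z in(.075,.085,.095)])
print("collarS",[f(188,229,z) for z in(.085,.09,.1)]);
for z in (.08,.09,.1): print(z,"widths spring",np.linalg.norm(f(150,229,z)-f(225,229,z)),"pin",np.linalg.norm(f(158,479,z)-f(225,476,z)))
for P in [(.5236,.030,.0945),(.5236,.040,.0945),(.528,.177,.075),(.528,.177,.085),(.528,.177,.095)]: print(P,((proj(cs,P)[0]-[250,160])*5).round(0))
E
python3 - <<'E'
import cv2
a=cv2.imread("pics/w11.png")[90:260,120:260];cv2.imwrite("pics/w11z.png",cv2.resize(a,None,fx=3.4,fy=3.4,interpolation=2))
E
```

```text
(-0.0075, 0.018, 0) [344. 141.]
(-0.0075, 0.018, -0.02) [347. 113.]
(-0.0075, 0.018, -0.03) [348.  98.]
(0.0075, 0.018, 0) [373. 135.]
(0.0075, 0.018, -0.02) [376. 107.]
(0.0075, 0.018, -0.03) [377.  92.]
(-0.0075, 0.035, 0) [356. 165.]
(-0.0075, 0.035, -0.02) [358. 137.]
(-0.0075, 0.035, -0.03) [360. 123.]
(0.0075, 0.035, 0) [384. 159.]
(0.0075, 0.035, -0.02) [388. 131.]
(0.0075, 0.035, -0.03) [389. 117.]
pin tip [array([0.5254, 0.025 , 0.085 ]), array([0.5255, 0.0296, 0.095 ])]
plunger tip [array([0.5296, 0.1794, 0.075 ]), array([0.5296, 0.1784, 0.085 ]), array([0.5296, 0.1773, 0.095 ])]
collarS [array([0.5285, 0.1477, 0.085 ]), array([0.5285, 0.1477, 0.09  ]), array([0.5285, 0.1478, 0.1   ])]
0.08 widths spring 0.03182263345482274 pin 0.03170252355885879
0.09 widths spring 0.030723443817384743 pin 0.030602614267411822
0.1 widths spring 0.029520501350756304 pin 0.029501525384291655
(0.5236, 0.03, 0.0945) [256. 230.]
(0.5236, 0.04, 0.0945) [274. 225.]
(0.528, 0.177, 0.075) [515. 194.]
(0.528, 0.177, 0.085) [517. 181.]
(0.528, 0.177, 0.095) [519. 169.]
```

View pics/w11z.png

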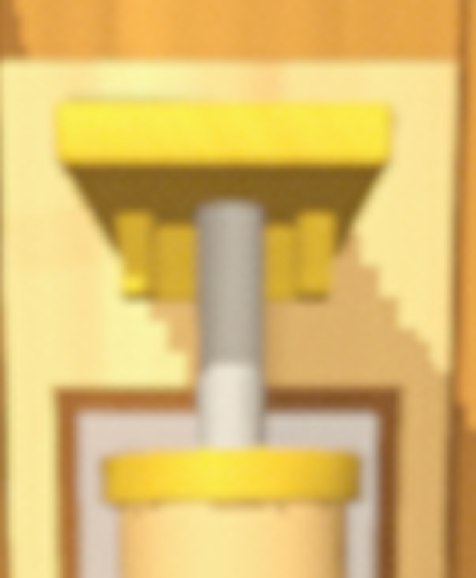

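Request:
jog_arm([
  [[0.0012,0.033,0],[-0.0089,0,0],-1],
  [[0.0012,0.033,-0.03],[-0.0089,0,0],-1],
  [[0.0012,0.033,-0.09],[-0.0089,0,0],-1],
  [[0.0012,0.033,-0.14],[-0.0089,0,0],-1],
  [[0.0012,0.033,-0.175],[-0.0089,0,0],-1],
  [[0.0012,0.033,-0.192],[-0.0089,0,0],-1],
  [[0.0012,0.033,-0.1965],[-0.0089,0,0],-1],
  [[0.0012,0.033,-0.1965],[-0.0089,0,0],-1],
])

```text
t: 15.52
tool_pos: [0.5273, 0.0947, 0.0522]
orientation: [2.226, 2.148, -0.07]
force: [1.1, 0.3, 0.3]
opening: 0.093
```

```bash
cat > look.py <<'E'
from plant import robot
from h import *
import pickle,sys
n=sys.argv[1]
st=robot.read_state();c=robot.read_camera("wrist");cs=robot.read_camera("scene");pickle.dump((st,c,cs),open(n+".pkl","wb"))
print(st["t"],st["tool_pos"].round(4),st["force"].round(2),st["wrist_torque"].round(2),st["opening"],R.from_rotvec(st["orientation"]).as_matrix()[:,0].round(4))
a=cv2.resize(c["pixels"][0:300,180:380],None,fx=2,fy=2,interpolation=2);b=cv2.resize(cs["pixels"][150:270,270:370],None,fx=4,fy=4,interpolation=2)
b=np.pad(b,((0,120),(0,0),(0,0)))
cv2.imwrite("pics/"+n+".png",np.hstack([a,b])[:,:,::-1])
E
python3 look.py v1
```

```text
15.525 [0.5273 0.0947 0.0522] [1.12 0.26 0.26] [ 0.    0.11 -0.01] 0.09296921742481713 [ 0.0358  0.9972 -0.0656]
```

View pics/v1.png

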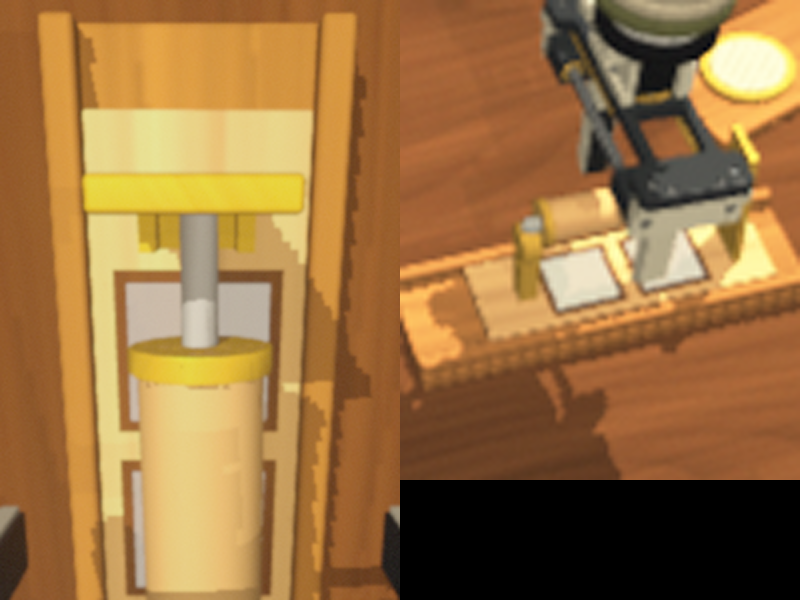

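Request:
jog_arm([
  [[-0.0017,0,0],[0,0,0],-1],
  [[-0.0017,0,0],[0,0,0],0.2],
  [[-0.0017,0,0],[0,0,0],0.2],
  [[-0.0017,0,0],[0,0,0],1],
  [[-0.0017,0,0],[0,0,0],1],
  [[-0.0017,0,0],[0,0,0],1],
  [[-0.0017,0,0],[0,0,0],1],
  [[-0.0017,0,0],[0,0,0],1],
  [[-0.0017,0,0],[0,0,0],1],
], newtons=15)

```text
t: 16.75
tool_pos: [0.5267, 0.0948, 0.0527]
orientation: [2.225, 2.147, -0.068]
force: [-0.2, -0.1, -0.3]
opening: 0.0275
```

Request:
jog_arm([
  [[0,0,0],[0,0,0],1],
  [[0,0,0],[0,0,0],1],
  [[0,0,0],[0,0,0],1],
], newtons=50)

```text
t: 17.12
tool_pos: [0.5267, 0.0948, 0.0527]
orientation: [2.225, 2.147, -0.068]
force: [0.3, -0.3, -1.6]
opening: 0.0269
```

```bash
python3 look.py v2
```

```text
17.125 [0.5267 0.0948 0.0527] [ 0.33 -0.33 -1.62] [ 0.01 -0.01  0.06] 0.026949597026997247 [ 0.0358  0.9972 -0.0655]
```

View pics/v2.png

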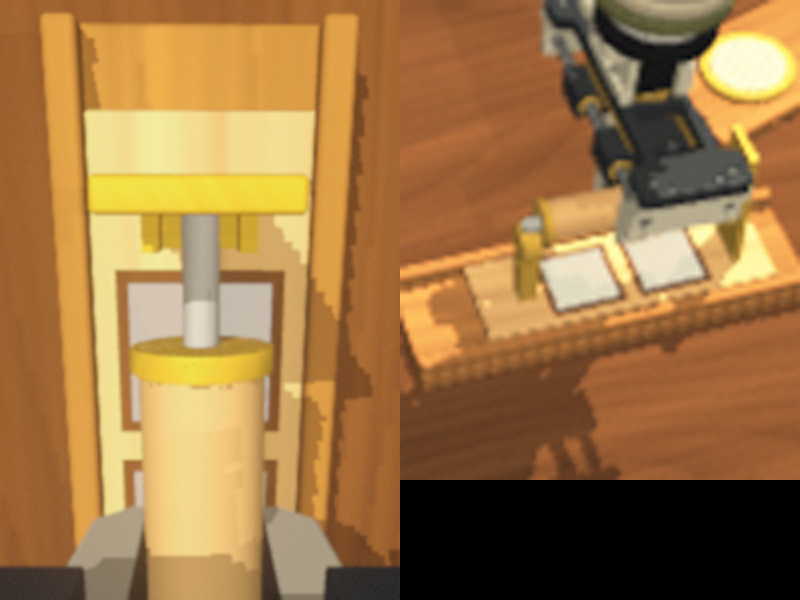

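Request:
jog_arm([
  [[0,0,0.005],[0,0,0],1],
  [[-0.001,0.0015,0.013],[0.003,0,0],1],
  [[-0.001,0.003,0.02],[0.007,0,0],1],
  [[-0.001,0.0037,0.0255],[0.0104,0,0],1],
  [[-0.001,0.0037,0.0255],[0.0104,0,0],1],
  [[-0.001,0.0037,0.0255],[0.0104,0,0],1],
])

```text
t: 17.98
tool_pos: [0.5265, 0.0958, 0.0687]
orientation: [2.26, 2.179, 0.002]
force: [0.0, -5.4, -2.6]
opening: 0.027
```

```bash
python3 look.py v3
```

```text
17.975 [0.5265 0.0958 0.0687] [ 0.01 -5.41 -2.55] [-1.05  0.2  -0.  ] 0.02695569486678142 [ 3.670e-02  9.993e-01 -6.000e-04]
```

View pics/v3.png

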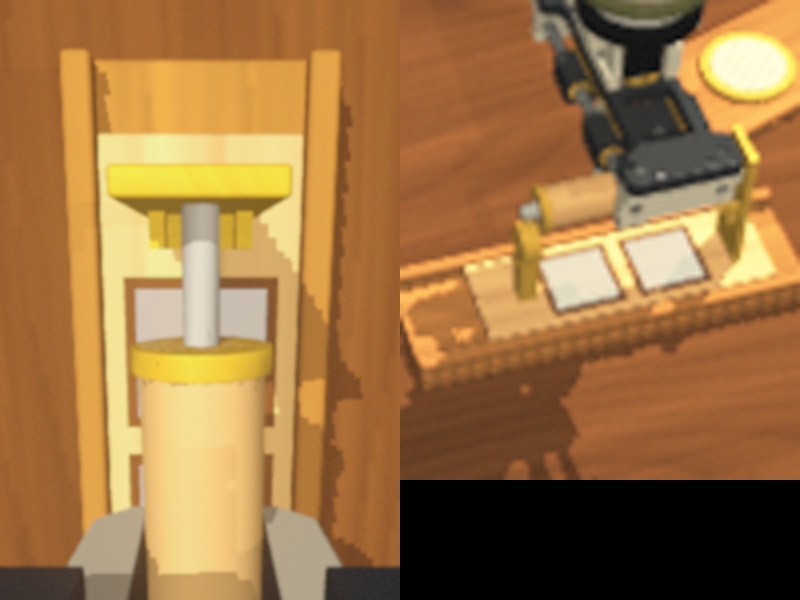

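Request:
jog_arm([
  [[0.0002,0.007,0],[0,0,0],1],
  [[0.0004,0.013,0],[0,0,0],1],
  [[0.0006,0.019,0],[0,0,0],1],
  [[0.0007,0.023,0],[0,0,0],1],
  [[0.0008,0.0255,0],[0,0,0],1],
  [[0.0008,0.0255,0],[0,0,0],1],
])

```text
t: 18.82
tool_pos: [0.5269, 0.1088, 0.069]
orientation: [2.26, 2.177, -0.001]
force: [-1.5, -11.8, -3.3]
opening: 0.0267
```

```bash
python3 look.py v4
```

```text
18.825 [0.5269 0.1088 0.069 ] [ -1.51 -11.75  -3.27] [-2.13  0.33  0.11] 0.026714270292679768 [ 0.0375  0.9993 -0.0032]
```

View pics/v4.png

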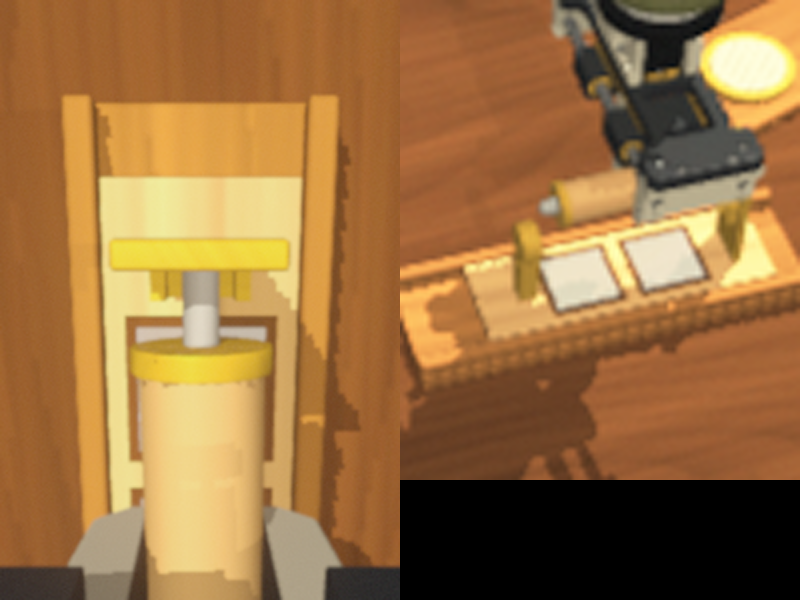

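Request:
jog_arm([
  [[0.0001,0.006,0],[0,0,0],1],
  [[0.0001,0.0077,0],[0,0,0],1],
  [[0.0001,0.0077,0],[0,0,0],1],
  [[0.0001,0.0077,0],[0,0,0],1],
])

```text
t: 19.42
tool_pos: [0.5269, 0.1105, 0.0692]
orientation: [2.26, 2.174, -0.005]
force: [-1.6, -11.9, -3.1]
opening: 0.0272
```

```bash
python3 look.py v5
```

```text
19.425 [0.5269 0.1105 0.0692] [ -1.61 -11.92  -3.09] [-2.33  0.33  0.03] 0.027175199055453333 [ 0.0386  0.9992 -0.0062]
```

View pics/v5.png

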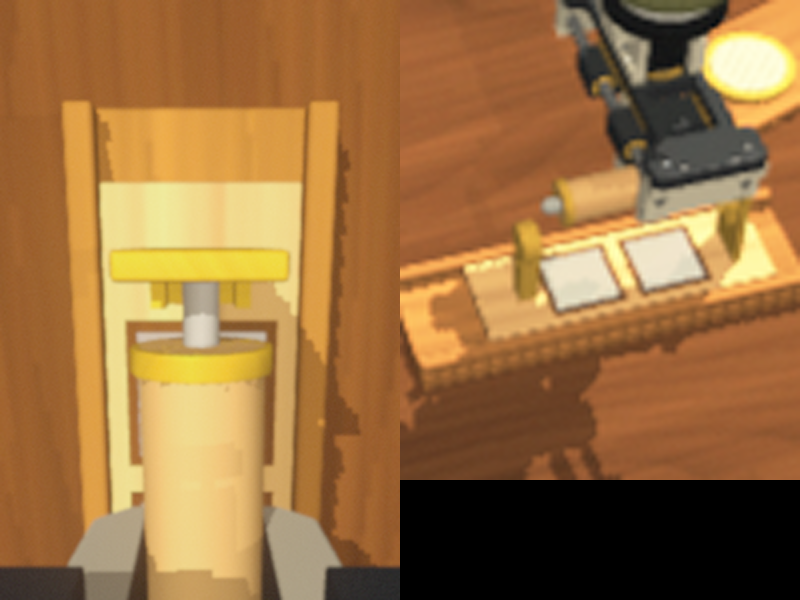

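Request:
jog_arm([
  [[0.0,0.0037,-0.005],[0.0006,0,0],1],
  [[0.0,0.0037,-0.012],[0.0006,0,0],1],
  [[0.0,0.0037,-0.02],[0.0006,0,0],1],
  [[0.0,0.0037,-0.028],[0.0006,0,0],1],
  [[0.0,0.0037,-0.028],[0.0006,0,0],1],
])

```text
t: 20.15
tool_pos: [0.5282, 0.1103, 0.0537]
orientation: [2.261, 2.172, -0.001]
force: [-0.5, -13.3, 1.9]
opening: 0.027
```

```bash
python3 look.py v6
```

```text
20.15 [0.5282 0.1103 0.0537] [ -0.54 -13.34   1.87] [-2.    0.09 -0.03] 0.027000139667655795 [ 0.0399  0.9992 -0.0046]
```

View pics/v6.png

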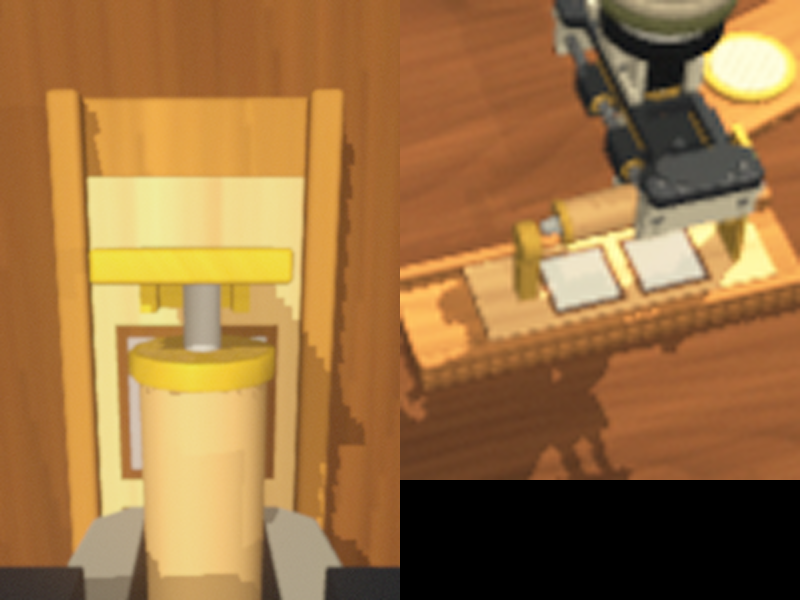

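```bash
python3 - <<'E'
import pickle,cv2,numpy as np
ims=[]
for n in ("v5","v6"):
    st,c,cs=pickle.load(open(n+".pkl","rb"));ims.append(cv2.resize(c["pixels"][120:255,235:330],None,fx=4,fy=4,interpolation=2))
cv2.imwrite("pics/cmp.png",np.hstack(ims)[:,:,::-1])
E
```

```text
(no output)
```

View pics/cmp.png

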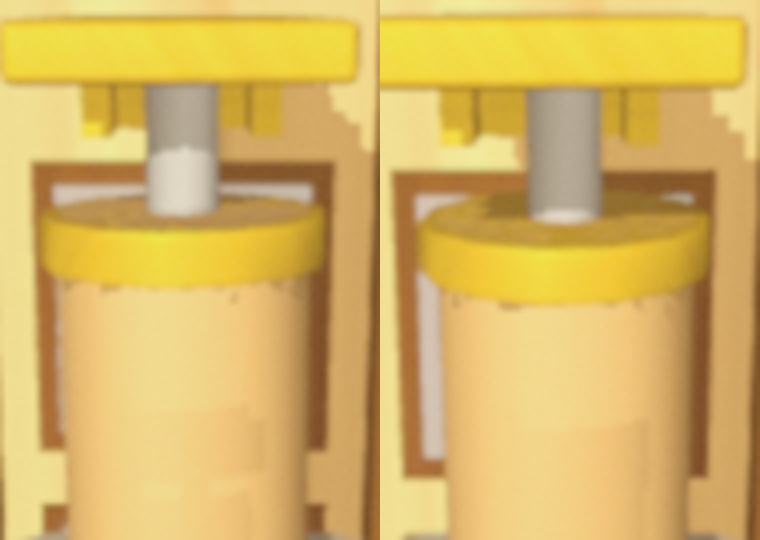

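Request:
jog_arm([
  [[0,0.0042,0],[0,0,0],1],
  [[-0.001,0.0042,0],[0,0,0],1],
  [[-0.002,0.0033,-0.003],[-0.0025,0,0],1],
  [[-0.0025,0.0024,-0.006],[-0.005,0,0],1],
  [[-0.0025,0.0015,-0.009],[-0.0075,0,0],1],
  [[-0.0025,0.0005,-0.012],[-0.01,0,0],1],
  [[-0.0025,0.0005,-0.012],[-0.01,0,0],1],
], newtons=60)

```text
t: 21.12
tool_pos: [0.5282, 0.1083, 0.0484]
orientation: [2.226, 2.137, -0.068]
force: [0.0, -13.5, 2.7]
opening: 0.0268
```

```bash
python3 look.py v7;python3 - <<'E'
import pickle,cv2,numpy as np
ims=[]
for n in ("v6","v7"):
    st,c,cs=pickle.load(open(n+".pkl","rb"));ims.append(cv2.resize(c["pixels"][120:255,235:330],None,fx=4,fy=4,interpolation=2))
cv2.imwrite("pics/cmp2.png",np.hstack(ims)[:,:,::-1])
E
```

```text
21.125 [0.5282 0.1083 0.0484] [ 1.000e-02 -1.351e+01  2.720e+00] [-1.95  0.07  0.01] 0.026817904480661094 [ 0.041   0.9967 -0.0697]
```

View pics/v7.png

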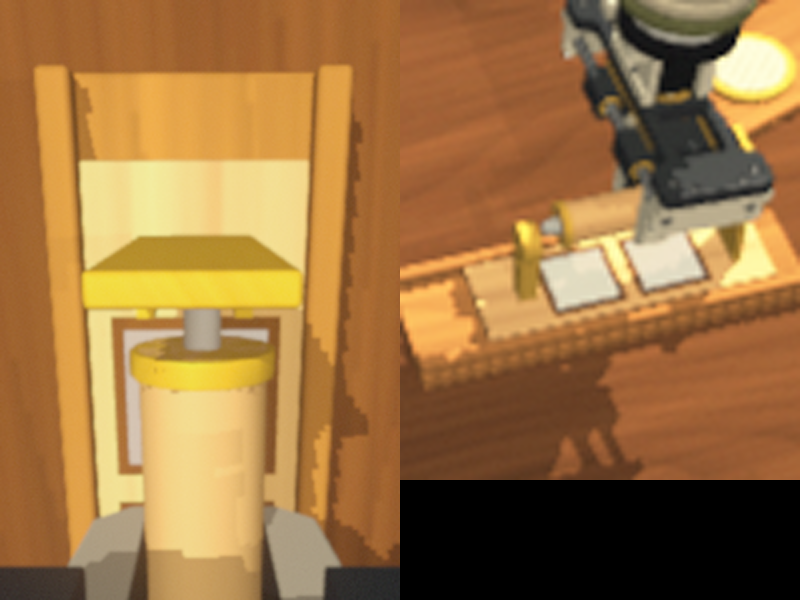

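View pics/cmp2.png

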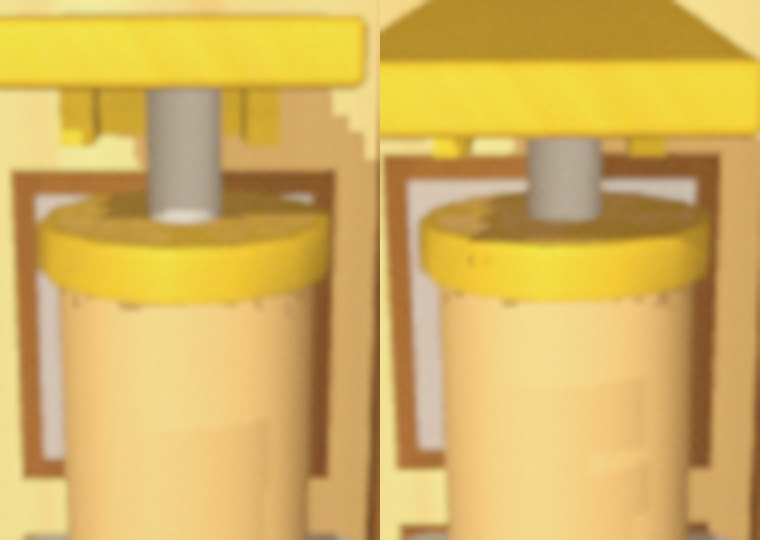

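Request:
jog_arm([
  [[-0.002,0.0034,-0.003],[0.0003,0,0],1],
  [[-0.004,0.003,-0.007],[0.0003,0,0],1],
  [[-0.004,0.0028,-0.011],[0.0003,0,0],1],
  [[-0.004,0.0028,-0.015],[0.0003,0,0],1],
  [[-0.004,0.0028,-0.018],[0.0003,0,0],1],
  [[-0.004,0.0028,-0.018],[0.0003,0,0],1],
])

```text
t: 21.98
tool_pos: [0.5272, 0.1075, 0.0392]
orientation: [2.227, 2.134, -0.065]
force: [-0.2, -11.8, 2.9]
opening: 0.0267
```

```bash
python3 look.py v8;python3 - <<'E'
import pickle,cv2,numpy as np
ims=[]
for n in ("v7","v8"):
    st,c,cs=pickle.load(open(n+".pkl","rb"));ims.append(cv2.resize(c["pixels"][120:255,235:330],None,fx=4,fy=4,interpolation=2))
cv2.imwrite("pics/cmp3.png",np.hstack(ims)[:,:,::-1])
E
```

```text
21.975 [0.5272 0.1075 0.0392] [ -0.18 -11.76   2.92] [-1.96  0.13  0.02] 0.026731610966458805 [ 0.0427  0.9967 -0.0694]
```

View pics/v8.png

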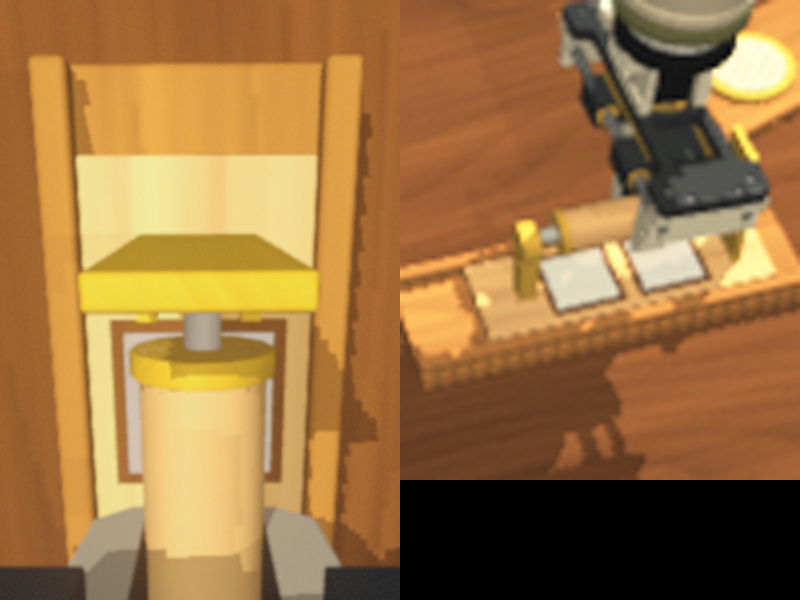

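View pics/cmp3.png

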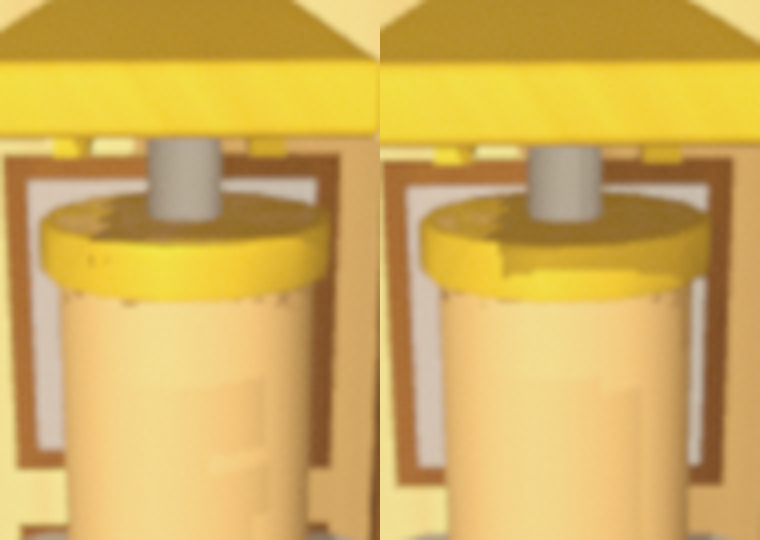

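Request:
jog_arm([
  [[-0.0005,0.0,-0.0015],[0,0,0],1],
  [[-0.0008,-0.004,-0.0015],[0,0,0],1],
  [[-0.0011,-0.008,-0.0015],[0,0,0],1],
  [[-0.0014,-0.012,-0.0015],[0,0,0],1],
  [[-0.0016,-0.016,-0.0015],[0,0,0],1],
  [[-0.0017,-0.018,-0.0015],[0,0,0],1],
  [[-0.0017,-0.018,-0.0015],[0,0,0],1],
])

```text
t: 22.95
tool_pos: [0.5272, 0.0962, 0.0396]
orientation: [2.227, 2.133, -0.063]
force: [0.9, -5.5, 2.4]
opening: 0.0267
```

```bash
python3 look.py v9
```

```text
22.95 [0.5272 0.0962 0.0396] [ 0.89 -5.46  2.38] [-0.87 -0.09  0.01] 0.026725484179608752 [ 0.0435  0.9967 -0.0691]
```

View pics/v9.png

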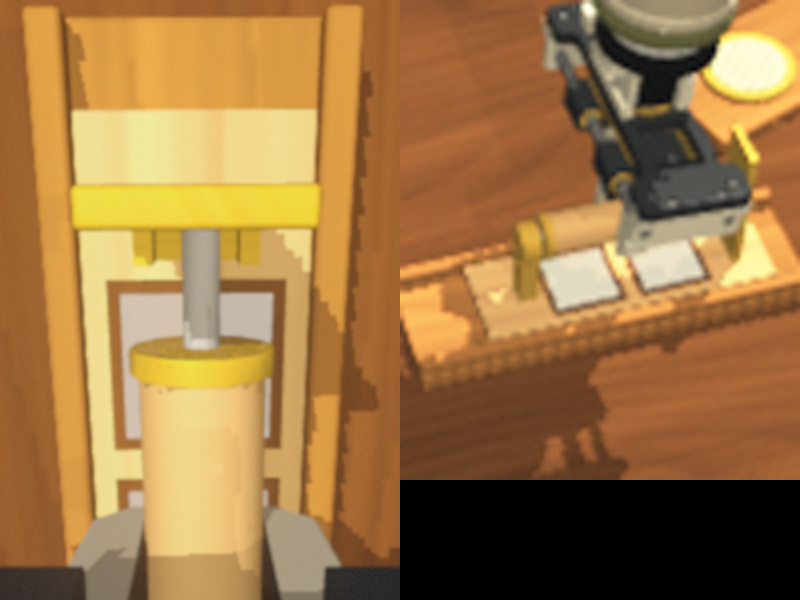

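Request:
jog_arm([
  [[-0.0005,-0.001,0],[0,0,0],1],
  [[-0.0005,-0.0018,0],[0,0,0],1],
  [[-0.0005,-0.0018,0],[0,0,0],1],
  [[-0.0005,-0.0018,0],[0,0,0],1],
])

```text
t: 23.55
tool_pos: [0.5271, 0.0957, 0.0395]
orientation: [2.226, 2.133, -0.062]
force: [3.2, 2.1, -2.4]
opening: 0.0269
```

```bash
python3 look.py v10
```

```text
23.55 [0.5271 0.0957 0.0395] [ 3.15  2.06 -2.38] [ 0.58 -0.34  0.12] 0.026862145149144586 [ 0.043   0.9967 -0.0687]
```

View pics/v10.png

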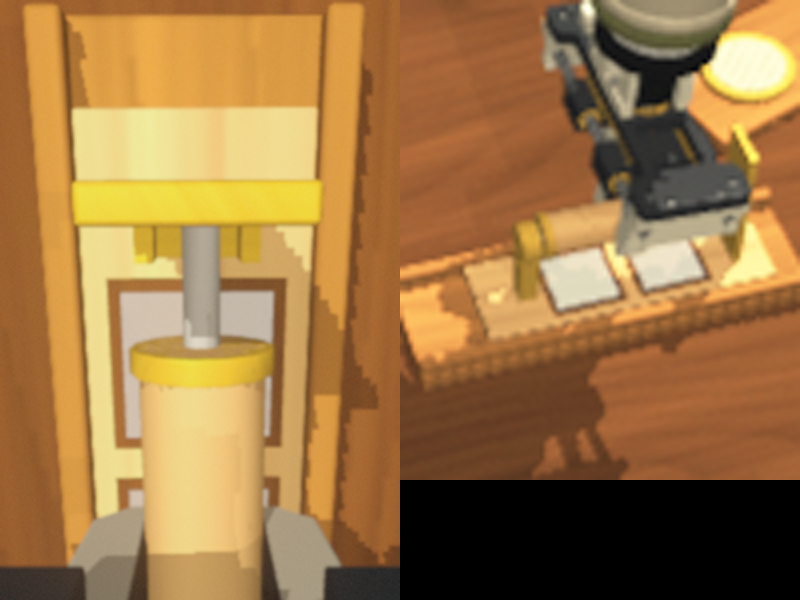

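Request:
jog_arm([
  [[0,0,0],[0,0,0],0.2],
  [[0,0,0],[0,0,0],0.2],
  [[0,0,0],[0,0,0],0.0],
  [[0,0,0],[0,0,0],-0.4],
  [[0,0,0],[0,0,0],-0.4],
])

```text
t: 24.28
tool_pos: [0.527, 0.0956, 0.0395]
orientation: [2.226, 2.133, -0.062]
force: [-0.3, 0.6, -0.1]
opening: 0.0615
```

```bash
python3 look.py v11
```

```text
24.275 [0.527  0.0956 0.0395] [-0.25  0.58 -0.07] [-0.02  0.09 -0.05] 0.06148277455649528 [ 0.0431  0.9967 -0.0688]
```

View pics/v11.png

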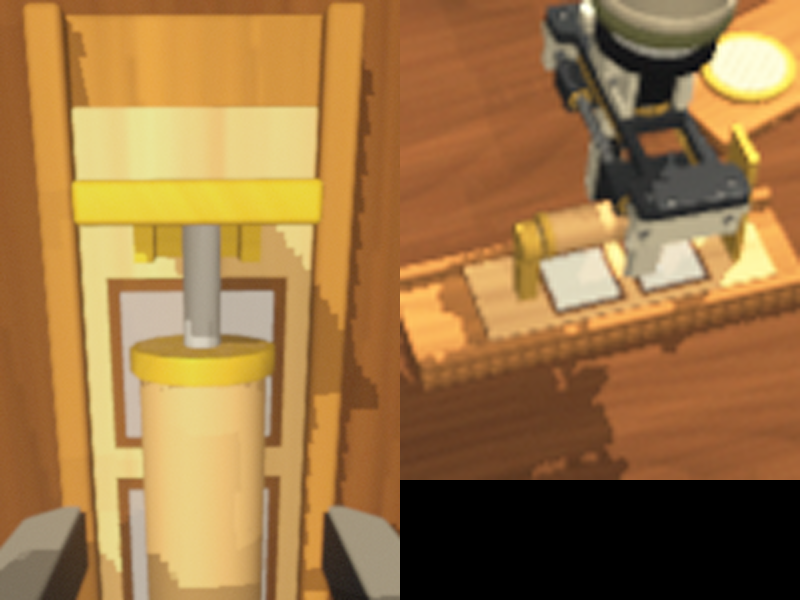

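Request:
jog_arm([
  [[0,0,0.01],[0,0,0],-0.4],
  [[0,0,0.05],[0,0,0],-0.4],
  [[0,0,0.12],[0,0,0],-0.4],
  [[0,0,0.2],[0,0,0],-0.4],
  [[0,-0.06,0.22],[0.011,0,0],-0.4],
  [[0,-0.06,0.22],[0.011,0,0],-0.4],
  [[0,-0.06,0.22],[0.011,0,0],-0.4],
])

```text
t: 25.25
tool_pos: [0.5269, 0.0595, 0.1714]
orientation: [2.264, 2.166, 0.012]
force: [0.1, -0.4, 0.8]
opening: 0.0647
```

```bash
python3 look.py v12; python3 - <<'E'
import pickle,cv2,numpy as np
from h import *
st,c,cs=pickle.load(open("v12.pkl","rb"))
cv2.imwrite("pics/v12w.png",cv2.resize(c["pixels"][0:320,200:370],None,fx=1.85,fy=1.85,interpolation=2)[:,:,::-1])
cv2.imwrite("pics/v12s.png",cv2.resize(cs["pixels"][160:260,250:390],None,fx=5,fy=5,interpolation=2)[:,:,::-1])
for P in [(.5236,.0393,.075),(.5243,.0413,.091),(.5243,.0413,.075),(.528,.1513,.075),(.528,.1513,.091),(.529,.177,.075),(.529,.177,.08),(.529,.177,.085)]: print(P,((proj(cs,P)[0]-[250,160])*5).round(0),(proj(c,P,st)[0]-[200,0])*1.85)
E
```

```text
25.25 [0.5269 0.0595 0.1714] [ 0.15 -0.38  0.82] [-0.05  0.1  -0.02] 0.06470262954009703 [0.0442 0.999  0.    ]
(0.5236, 0.0393, 0.075) [271. 250.] [144.01300661 433.93785365]
(0.5243, 0.0413, 0.091) [276. 230.] [145.35357751 440.63463438]
(0.5243, 0.0413, 0.075) [275. 250.] [145.28690925 429.85841488]
(0.528, 0.1513, 0.075) [471. 205.] [141.82569752 184.8656065 ]
(0.528, 0.1513, 0.091) [474. 185.] [141.69162005 182.11703279]
(0.529, 0.177, 0.075) [515. 195.] [141.23205467 119.89290202]
(0.529, 0.177, 0.08) [516. 189.] [141.17977474 117.84286438]
(0.529, 0.177, 0.085) [517. 183.] [141.12552102 115.71542897]
```

View pics/v12w.png

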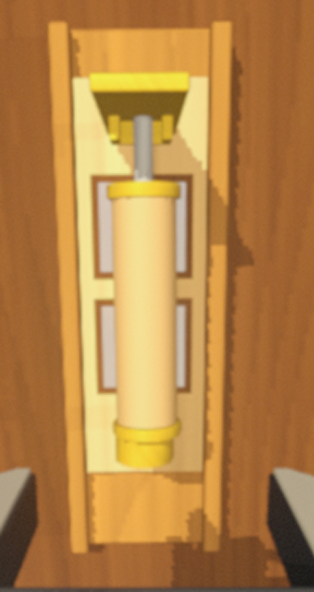

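View pics/v12s.png

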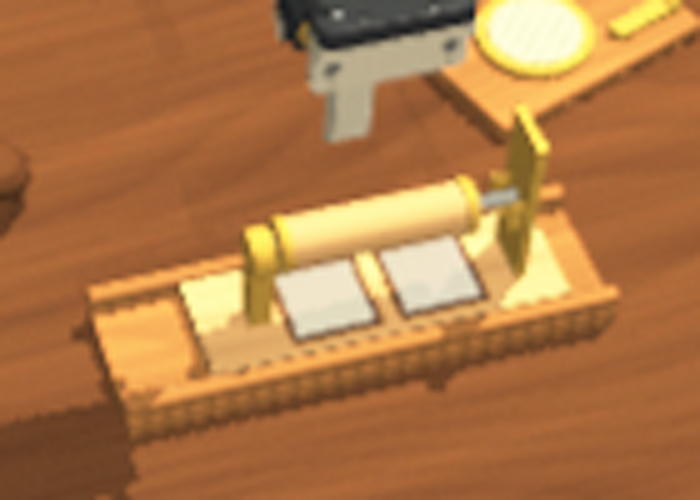

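```bash
python3 - <<'E'
import pickle,cv2,numpy as np
from h import *
st,c,cs=pickle.load(open("v12.pkl","rb"))
a=cv2.resize(c["pixels"][30:115,235:320],(480,480),interpolation=2);b=cv2.resize(cs["pixels"][175:220,330:370],(426,480),interpolation=2)
cv2.imwrite("pics/z12.png",np.hstack([a,b])[:,:,::-1])
f=lambda P:((proj(c,P,st)[0]-[235,30])*480/85).round(0)
for P in [(.529,.177,.075),(.529,.177,.079),(.529,.177,.083),(.529-.009,.1683,.08),(.529+.009,.1683,.08),(.529-.009,.1773,.08)]: print(P,f(P),((proj(cs,P)[0]-[330,175])*480/45).round(0))
E
```

```text
(0.529, 0.177, 0.075) [233. 197.] [246. 257.]
(0.529, 0.177, 0.079) [233. 192.] [248. 246.]
(0.529, 0.177, 0.083) [233. 186.] [250. 235.]
(0.52, 0.1683, 0.08) [170. 263.] [202. 226.]
(0.538, 0.1683, 0.08) [303. 257.] [231. 277.]
(0.52, 0.1773, 0.08) [166. 191.] [235. 218.]
```

View pics/z12.png

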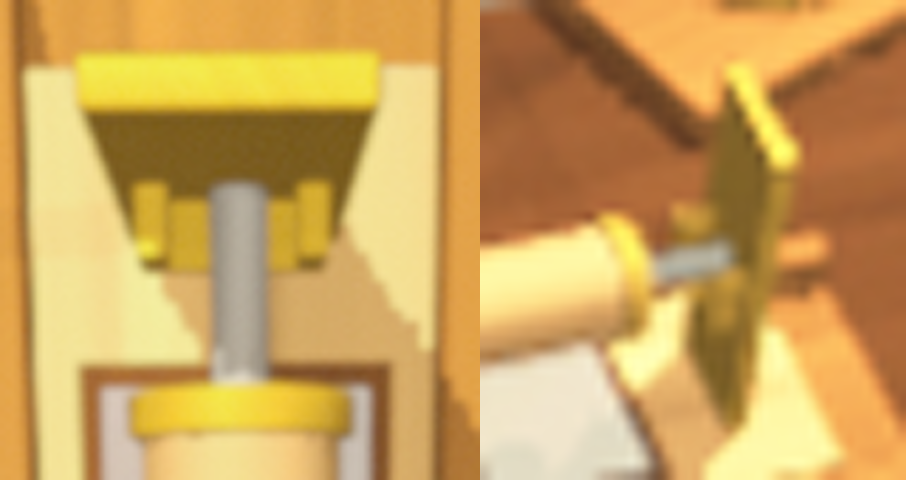

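Request:
jog_arm([
  [[0,0,0.05],[0,0,0],-1],
  [[0,0,0.05],[0,0,0],-1],
  [[0,0,0.05],[0,0,0],-1],
  [[0,0,0.05],[0,0,0],-1],
  [[0,0,0.05],[0,0,0],-1],
  [[0,0,0.05],[0,0,0],-1],
])

```text
t: 26.1
tool_pos: [0.5263, 0.0603, 0.2003]
orientation: [2.263, 2.169, 0.01]
force: [-0.4, -0.3, 0.8]
opening: 0.0928
```

```bash
python3 - <<'E'
from plant import robot
import pickle,cv2,numpy as np
o=pickle.load(open("v12.pkl","rb"))[2]["pixels"].astype(int)
c=robot.read_camera("scene")["pixels"];d=abs(c.astype(int)-o).max(2)
print("diff cup area",d[196:225,297:360].mean(),d[196:225,297:360].max())
cv2.imwrite("pics/end.png",c[:,:,::-1])
E
```

```text
diff cup area 0.9157088122605364 3
```

View pics/end.png

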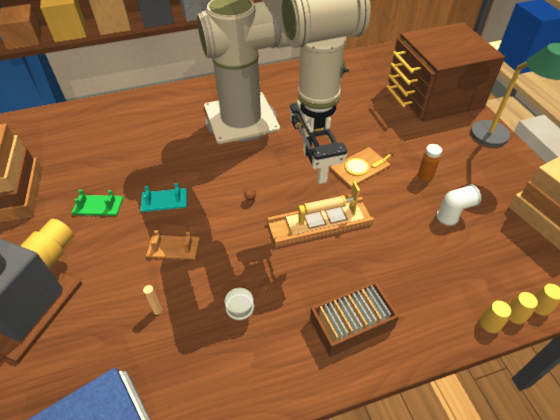

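The picture shows the roller steady in the cups at about (325, 205). The rest at (172, 245) is empty and the bystanders stand where they were.

```bash
python3 -c "
from plant import robot
print(robot.close_job())"
```

```text
the job is handed in; nothing more can be done
None
```

The roller is fitted between the two brass cups, with the pin in the closed cup and the plunger in the open one. I handed the job in at about 26 s with the gripper open and clear.

- **Slip on the first try:** My first grip was too high on the barrel, because the fingers appear to end about 25 mm short of the stated TCP. While I was lowering the roller, it slipped out of the fingers. It came to rest with the pin on top of the closed cup and the plunger against the back plate, and nothing else was touched.
- **Second try:** I gripped it lower, and the opening read 27 mm on the 28 mm barrel. I then lifted it clear and pressed the plunger in about 17 mm, at about 13.5 N, short of its stop. It tipped about 4° in the fingers on the way down. I corrected that, lowered it, slid it back until the pin met the cup floor, and let go.
- **Last checks:** The plunger tip is about 75–77 mm above the table, between the cheeks of the pocket. The pin is inside the ring, and the roller looks level to within a few millimetres, which is all the cameras can tell. The picture of the cups did not change over the 0.8 s before handing in, and the bystanders and look-alikes look unmoved.
- **Disagreement:** The force reading and the position estimate differed by up to about 2 mm on how far the plunger was in. The wrist torque agreed with the position.

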